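Knock pigment blocks out of the mould and tumble them

ROBOT

A 6-joint arm with a two-finger parallel gripper is mounted at the origin on the work surface; the furniture and walls round the work are solid. World frame = base frame: x ahead of the robot, y to its left, z up, the work surface at z = 0. Lengths are in m, angles in degrees, forces in N, time in s.
With the tool pointing down it reaches from about 0.35 to 0.875 m from the base axis. Payload 4.2 kg.
Tool frame: the origin (TCP) lies between the finger pads; the fingertips stand 8 mm ahead of it and the grasp point (between the pads) lies 11 mm behind it; x points along the fingers, y is the direction in which the jaws open and shut, and the axes are right-handed (so a half turn about x gives the same grasp; the last joint's range is limited). The gripper opens to 87 mm and grips with 3 to 60 N. Pads are 19 mm wide; open, the fingers measure 117 mm over their backs; the gripper's body (75 mm by 190 mm) begins 51 mm behind the grasp point.
Start: joints at [-54.339, 22.042, 0.453, 0, -68.411, -14.817], TCP at [0.222, -0.584, 0.231] pointing down, gripper open.
Joint ranges: [-179.83, 179.83], [-69.29, 118.12], [-61.27, 80.66], [-181.25, 117.63], [-171.15, -9.14], [-177.46, 177.46]. Speed limits (degrees/s): [159.86, 159.86, 180, 180, 180, 180].

INTERFACE

Orientations are given as a 3x3 rotation matrix whose columns are the frame's x, y, z axes.
In Python, from station import r gives the robot as it stands. The module is installed in compiled form; this text tells all that it offers.
- The arm moves only by the tool move_arm, never from a script. Its argument "increments" is one flat list of numbers, 7 for each row, row after row: the turn, a rotation vector about the tool's x, y, z in degrees, then the shift along the tool's x, y, z in m, then the finger opening in m, from 0 to 0.087. A call has 1 to 12 rows; each row is the pose to reach, as a shift and turn from the pose commanded when the call began, along the tool's axes at that moment; what a row does not reach only later rows make up. A row lasts 1/12 s, in which the tool goes at most 41.7 mm and 7.16 degrees, less where a joint would pass 70% of its speed; a pose out of reach is approached as far as the arm can. A call with a gripper value outside its range is refused whole. The fingers move at their own pace and stop on an object; the grip force is fixed at half the most. Time passes only in rows, so rows that repeat a pose let the fingers close. It gives the time, the measured TCP pose, the force and the opening at its end, in the units of the state.
- r.sense(): the state, without advancing time (a new reading comes with each control period).
- r.capture(name): name is "side" or "top"; returns the picture (400x640x3 uint8, red, green, blue); there is no depth.
- r.calibration(name): a dict with "fx", "fy", "cx", "cy" (pixels), "rvec" (rotation vector, rad) and "tvec" (3), from world to camera coordinates, as OpenCV has them. Camera axes: x right, y down, z forward; pixel columns grow to the right and rows downward; lengths in m; the calibration is good to about 2 mm. A picture is of the moment at which its call begins. calibration takes no time and is no camera call.
- r.finish_job(): hands the job in, once; it reports no verdict.
The state is a dict: "time_s": time; "joints": joint angles; "joint_velocities": joint speeds; "effort": joint torques, N m; "tcp_pos": TCP position; "ee_rot": TCP orientation; "wrist_force": force on the tool from outside, world axes, zero at the start; "moment": the same for the moment, N m; "gripper_width": opening from 0.0 (shut) to 1.0 (fully open).
Only numpy, scipy, OpenCV 4.12 (cv2) and the standard library are available. Lean on these libraries where they do the work, as an engineer would, in place of code of your own. Each camera call takes 0.05 s, during which the arm holds its last target.

TASK

Knock every pigment block that is stuck in the mould up out of its pocket with that pocket's knockout rod, lifting the rod by its black knob, and put these blocks and the one lying loose on the table into the grey tumbling box. Then shut the box's lid fully, turn the box completely upside down with its crank while it stays shut, and bring it back fully upright with the lid still shut and all the blocks inside. Leave the dish and the stone at the back of the table where they are.

Things in the scene. Friction and masses are not known exactly. Their poses are not given: they have to be found in the camera images.
- mould: fixed aluminium mould on two end legs, 110 (x) x 260 (y) mm, flat top 90 mm above the table. Origin on the table under its centre; -x is its front (black knobs), z up. Three pockets open upward, 61 (x) x 41 (y) mm, 32 mm deep, 85 mm apart along y, each with a hole in its floor for a captive knockout rod.
- pocket0 (a point): centre of the mouth of pocket 0, on the mould's top face (mould frame x 0, y 85 mm, z 90 mm)
- pocket1 (a point): centre of the mouth of pocket 1, on the mould's top face (mould frame x 0, y 0 mm, z 90 mm)
- pocket2 (a point): centre of the mouth of pocket 2, on the mould's top face (mould frame x 0, y -85 mm, z 90 mm)
- rod0 (a joint): knockout rod of pocket 0: a vertical slide, 0 = down (head just under the pocket floor), 0.026 m = fully up. Needs about 5 N, plus 3 to 8 N while a block is stuck; stays at any height it is left. Fully up, the block stands on the rod head, its top 23 mm proud of the mould's face, its lowest 7 mm still in the pocket, free to be lifted out.
- rod1 (a joint): knockout rod of pocket 1: a vertical slide, 0 = down (head just under the pocket floor), 0.026 m = fully up. Needs about 5 N, plus 3 to 8 N while a block is stuck; stays at any height it is left. Fully up, the block stands on the rod head, its top 23 mm proud of the mould's face, its lowest 7 mm still in the pocket, free to be lifted out.
- rod2 (a joint): knockout rod of pocket 2: a vertical slide, 0 = down (head just under the pocket floor), 0.026 m = fully up. Needs about 5 N, plus 3 to 8 N while a block is stuck; stays at any height it is left. Fully up, the block stands on the rod head, its top 23 mm proud of the mould's face, its lowest 7 mm still in the pocket, free to be lifted out.
- knob0 (a point): centre of the black upright knob that lifts knockout rod 0: cylinder 24 mm diameter, 34 mm tall, on a steel stem; it stands 85 mm in front (-x of the mould) of the pocket's centre, 30 mm clear of the mould's edge, its centre 87 mm above the table with the rod down; it rises with the rod
- knob1 (a point): centre of the black upright knob that lifts knockout rod 1: cylinder 24 mm diameter, 34 mm tall, on a steel stem; it stands 85 mm in front (-x of the mould) of the pocket's centre, 30 mm clear of the mould's edge, its centre 87 mm above the table with the rod down; it rises with the rod
- knob2 (a point): centre of the black upright knob that lifts knockout rod 2: cylinder 24 mm diameter, 34 mm tall, on a steel stem; it stands 85 mm in front (-x of the mould) of the pocket's centre, 30 mm clear of the mould's edge, its centre 87 mm above the table with the rod down; it rises with the rod
- stand: fixed steel stand with two posts that carry the tumbling box on a level axle. Origin on the table under the box's centre; the axle runs along the stand's x axis 112 mm above the table; -x is the front with the crank, z up.
- drum (a joint): turn of the grey tumbling box about its axle (rad): 0 = upright, mouth up (a stop), 3.14 = fully upside down (a stop). Growing values carry the crank pin from the stand's +y side over the top to its -y side. Stiff (about 0.4 N m); it stays at any angle.
- crank_pin (a point): middle of the black crank pin: round, 16 mm diameter, 52 mm long, parallel to the axle (stand's x), on a crank arm in front of the front post. With the box upright it lies 75 mm to the +y side of the axle, level with it, 138 mm in front of the box's centre; it moves with the box on a 75 mm radius; the pin is fixed to the crank, so hold it lightly (about 10 N) to let it turn in the fingers
- drum_in (a point): centre of the inner floor of the tumbling box, turns with it (z points to the mouth, x and y as the stand's when upright). The inside is 140 (x) x 150 (y) mm and 71 mm deep, walls 5 mm; upright, the inner floor is 79 mm and the rim 150 mm above the table.
- lid (a joint): hinged flat lid of the tumbling box (rad): 0 = shut on the rim, 1.9 = widest open. Hinge along the far (+x) rim, 75 mm behind the box's centre, at rim height; starts open, standing up behind the mouth, leaning away above 1.57. 150 mm from hinge to free edge, 160 mm wide, 5 mm thick. Stiff (about 1 N m): it stays where left and, once shut, holds the blocks in when the box is turned over.
- lid_edge (a point): middle of the lid's free edge, on its outer (upper when shut) face, 150 mm from the hinge
- block_a: pressed pigment block, terracotta-coloured, 60 (x) x 40 (y) x 30 (z) mm, about 60 g, origin at its centre; at the start stuck in a pocket of the mould, its top 2 mm below the mould's face, its x and y along the mould's. Absent in some starts (that pocket is then empty).
- block_b: pressed pigment block, terracotta-coloured, 60 (x) x 40 (y) x 30 (z) mm, about 60 g, origin at its centre; at the start stuck in a pocket of the mould, its top 2 mm below the mould's face, its x and y along the mould's. Absent in some starts (that pocket is then empty).
- block_c: pressed pigment block, terracotta-coloured, 60 (x) x 40 (y) x 30 (z) mm, about 60 g, origin at its centre; at the start stuck in a pocket of the mould, its top 2 mm below the mould's face, its x and y along the mould's. Absent in some starts (that pocket is then empty).
- block_d: pressed pigment block like the others, 60 (x) x 40 (y) x 30 (z) mm, origin at its centre, already out of the mould: at the start it lies flat on the table between the mould and the stand
- dish_back: small ink dish, 78 mm wide, 38 mm high, bystander at the back of the table; origin under its centre
- stone_a: yellowish flint stone, 49 mm long, 26 mm high, bystander toward the back in the middle; origin under its centre
Things that resemble listed ones, but are neither listed nor needed, are in the scene too. What is shaped like the block_a but purple is not meant. Leave any turquoise look-alike of the block_d alone.

How it is judged:
By the outcome, as a careful person would: the job done as asked, in the order asked, and still so for the second after the job is handed in, with the robot touching nothing.
Of block_a, block_b, block_c only 1 to 3 are there at a start; the rules pass over those that are not, and their reading is None.
At some moment in a run one of block_d may be knocked a few centimetres aside while the robot is not near it.
Once in a run the grip may slacken for a moment while it holds something.
It also fails if it takes over 210 s, if anything falls off the work surface, if the arm or the gripper's body presses on something with over 40 N, if the wrist force passes 120 N, or if a joint passes its speed limit or range.

## Working session

There is one attempt and no reset: what is moved stays moved. The work goes in short steps, Python scripts to look and compute and a tool call to move; the robot and the scene stay as the last step left them, time stands still between calls to the robot, and variables do not carry over. Pictures are saved under pics/ and viewed, and the job is handed in when it is done.

Besides the shell and the picture viewer there is one more tool, called after "Emit:" by a JSON object that holds its "name" and its "arguments". move_arm: Moves the arm, as the interface text tells. Its arguments: {"type":"object","properties":{"increments":{"type":"array","items":{"type":"number"}}},"required":["increments"]}

```bash
mkdir -p pics
python3 - <<'E'
from station import r
import cv2,numpy as np
s=r.sense(); print({k:np.round(v,3).tolist() for k,v in s.items()})
for n in("side","top"):
    im=r.capture(n); cv2.imwrite(f"pics/{n}0.png",im[:,:,::-1]); c=r.calibration(n); print(n,c)
    R=cv2.Rodrigues(np.array(c["rvec"],float))[0]; print(-R.T@np.array(c["tvec"],float).ravel())
E
```

```text
{'time_s': 0.0, 'joints': [-54.338, 22.09, 0.381, -0.028, -68.411, -14.818], 'joint_velocities': [-0.003, 0.003, -0.03, -0.088, 0.013, 0.031], 'effort': [0.001, -39.066, 18.74, 4.22, 0.011, -0.0], 'tcp_pos': [0.222, -0.584, 0.229], 'ee_rot': [[-0.001, -0.356, 0.935], [0.002, 0.935, 0.356], [-1.0, 0.002, -0.0]], 'wrist_force': [0.447, 0.708, -0.181], 'moment': [-0.016, -0.047, -0.015], 'gripper_width': 0.999}
side {'fx': 400.0789714036865, 'fy': 400.0789714036865, 'cx': 315.70388855755044, 'cy': 203.75141335804264, 'rvec': array([ 0.65984673, -2.43019583,  1.44365497]), 'tvec': array([0.50730578, 0.22780902, 0.9606369 ])}
[0.09538522 0.89355879 0.65156251]
top {'fx': 496.3458844957895, 'fy': 496.3458844957895, 'cx': 311.3682787532052, 'cy': 202.54393948261773, 'rvec': array([ 2.12161239, -2.1467546 ,  0.13973393]), 'tvec': array([0.05341516, 0.55336981, 1.27512042])}
[0.35656193 0.02231135 1.34438432]
```

View pics/top0.png

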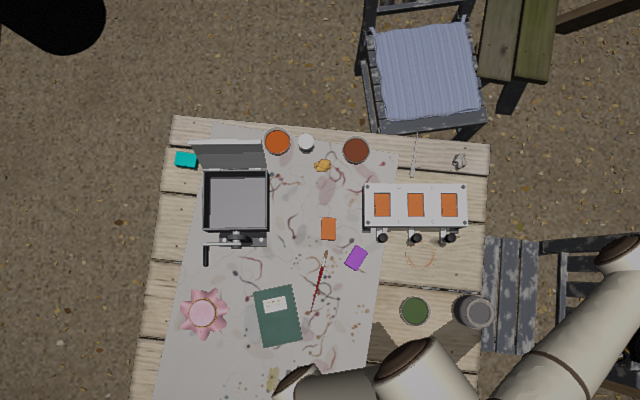

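View pics/side0.png

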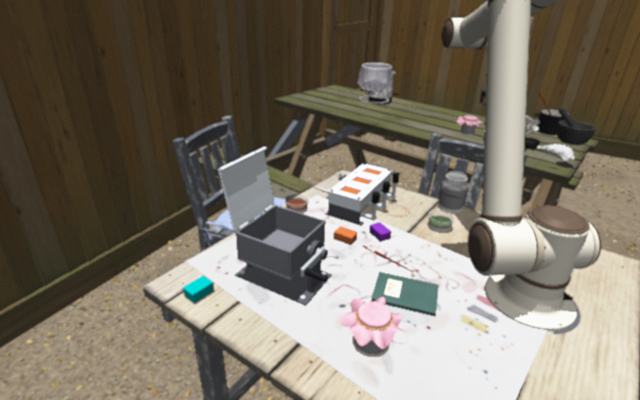

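```bash
cat > h.py <<'E'
import cv2,numpy as np
from station import r
def cam(n):
    c=r.calibration(n); R=cv2.Rodrigues(np.array(c["rvec"],float))[0]; t=np.array(c["tvec"],float).ravel()
    K=np.array([[c["fx"],0,c["cx"]],[0,c["fy"],c["cy"]],[0,0,1]]); return K,R,t
def onz(n,uv,z):
    K,R,t=cam(n); C=-R.T@t; d=R.T@np.linalg.inv(K)@np.array([uv[0],uv[1],1.]); return C+d*(z-C[2])/d[2]
def proj(n,p):
    K,R,t=cam(n); q=K@(R@np.array(p,float)+t); return q[:2]/q[2]
def cap(n,name,box=None,f=1):
    im=r.capture(n)[:,:,::-1].copy()
    o=im if box is None else im[box[1]:box[3],box[0]:box[2]]
    if f!=1: o=cv2.resize(o,None,fx=f,fy=f,interpolation=cv2.INTER_CUBIC)
    cv2.imwrite(f"pics/{name}.png",o); return im
def rects(im,lo,hi,amin=60):
    hsv=cv2.cvtColor(im,cv2.COLOR_BGR2HSV); m=cv2.inRange(hsv,np.array(lo),np.array(hi))
    cs,_=cv2.findContours(m,cv2.RETR_EXTERNAL,cv2.CHAIN_APPROX_NONE)
    return [(cv2.minAreaRect(c),cv2.contourArea(c)) for c in cs if cv2.contourArea(c)>amin]
E
python3 - <<'E'
from h import *
im=cv2.imread("pics/top0.png"); si=cv2.imread("pics/side0.png")
for rc,a in rects(im,(5,150,120),(18,255,255)): print(np.round(rc[0],1),np.round(rc[1],1),round(rc[2],1),a, np.round(onz("top",rc[0],.088),3),np.round(onz("top",rc[0],.03),3))
# dark knobs
g=cv2.cvtColor(im,cv2.COLOR_BGR2GRAY)
a=cv2.resize(im[110:270,350:480],None,fx=4,fy=4,interpolation=cv2.INTER_CUBIC)
b=cv2.resize(im[110:280,160:290],None,fx=4,fy=4,interpolation=cv2.INTER_CUBIC)
cv2.imwrite("pics/cm.png",a[:600]); cv2.imwrite("pics/cb.png",b[:600])
cv2.imwrite("pics/cs.png",cv2.resize(si[130:300,180:420],None,fx=3.3,fy=3.3,interpolation=cv2.INTER_CUBIC))
E
```

```text
[327.9 228.4] [13.3 21.1] 2.9 249.0 [0.48  0.005 0.088] [0.486 0.004 0.03 ]
[448.7 204.5] [21.7 14.3] 87.3 281.0 [ 0.537 -0.303  0.088] [ 0.546 -0.318  0.03 ]
[415.  204.5] [21. 14.] 90.0 287.0 [ 0.538 -0.218  0.088] [ 0.547 -0.229  0.03 ]
[382.  204.5] [21. 14.] 90.0 275.5 [ 0.54  -0.134  0.088] [ 0.548 -0.141  0.03 ]
[276.5 141.5] [21. 23.] 90.0 379.5 [0.71  0.135 0.088] [0.726 0.141 0.03 ]
```

View pics/cm.png

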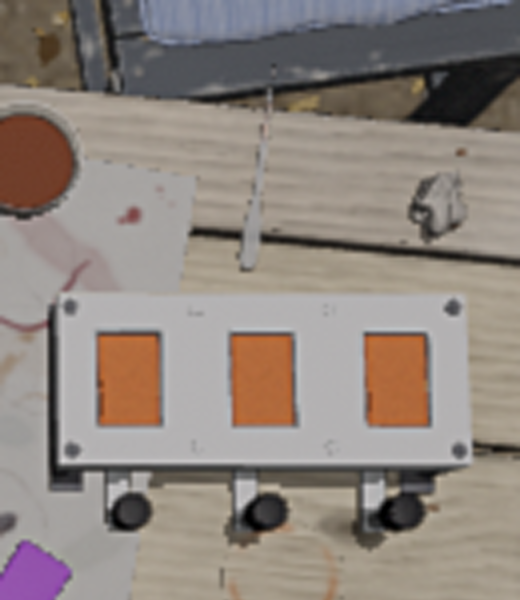

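View pics/cb.png

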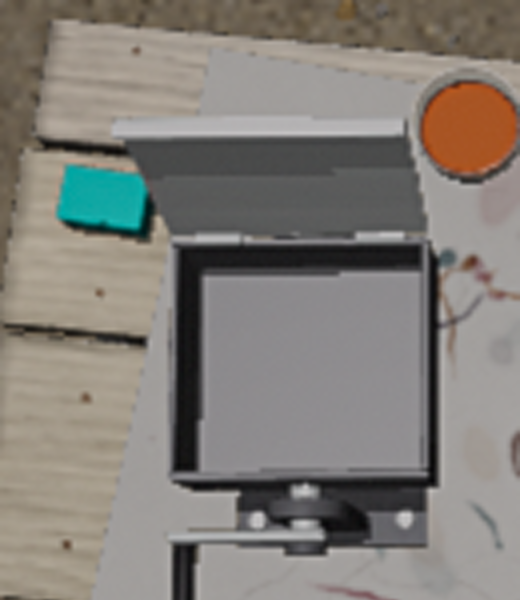

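View pics/cs.png

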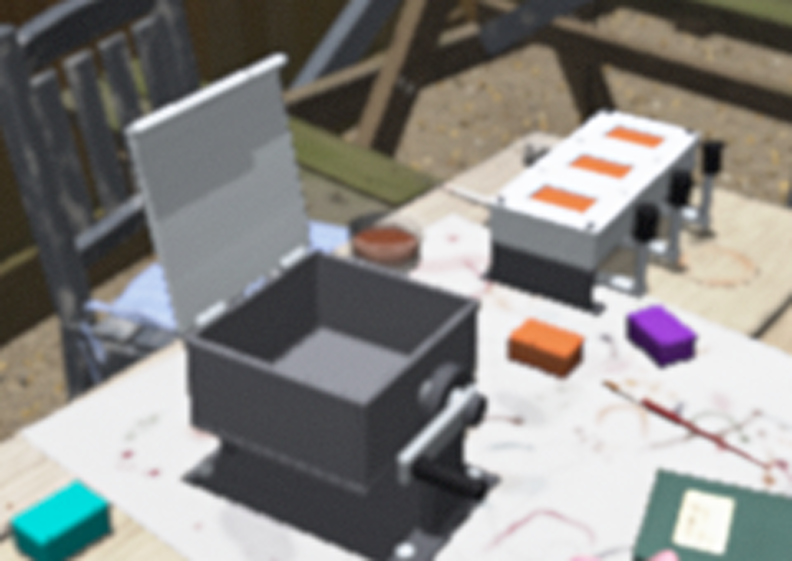

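Run:
```python
from h import *
print("rim corners")
for u in [(203,169.8),(267.3,169.3),(269.2,231.2),(203,230)]: print(np.round(onz("top",u,.15),3))
print("floor")
for u in [(210.3,177.5),(266,177.7),(265.5,228),(209.5,228.5)]: print(np.round(onz("top",u,.079),3))
print("hinge ends,crank")
for u in [(205.5,247),(205.5,262)]: print(np.round(onz("top",u,.112),3))
print("knobs")
for u in [(382.7,237.7),(416.5,238),(450.7,238)]: print(np.round(onz("top",u,.104),3))
print("mould corners")
for u in [(364.3,183.5),(465.3,183.5),(467.5,226),(363.5,226)]: print(np.round(onz("top",u,.09),3))
print("lid edge"); 
for z in (.28,.3): print([np.round(onz("top",u,z),3) for u in [(188.5,142),(261.5,141)]])
im=cv2.imread("pics/top0.png"); g=cv2.resize(im[220:275,190:290],None,fx=7,fy=7,interpolation=cv2.INTER_CUBIC); cv2.imwrite("pics/cr.png",g)
```

```text
rim corners
[0.623 0.312 0.15 ]
[0.622 0.153 0.15 ]
[0.469 0.148 0.15 ]
[0.474 0.308 0.15 ]
floor
[0.618 0.309 0.079]
[0.615 0.164 0.079]
[0.484 0.164 0.079]
[0.484 0.309 0.079]
hinge ends,crank
[0.435 0.31  0.112]
[0.398 0.309 0.112]
knobs
[ 0.454 -0.131  0.104]
[ 0.452 -0.215  0.104]
[ 0.451 -0.3    0.104]
mould corners
[ 0.594 -0.09   0.09 ]
[ 0.591 -0.348  0.09 ]
[ 0.482 -0.347  0.09 ]
[ 0.485 -0.085  0.09 ]
lid edge
[array([0.658, 0.314, 0.28 ]), array([0.657, 0.151, 0.28 ])]
[array([0.652, 0.309, 0.3  ]), array([0.652, 0.149, 0.3  ])]
```

View pics/cr.png

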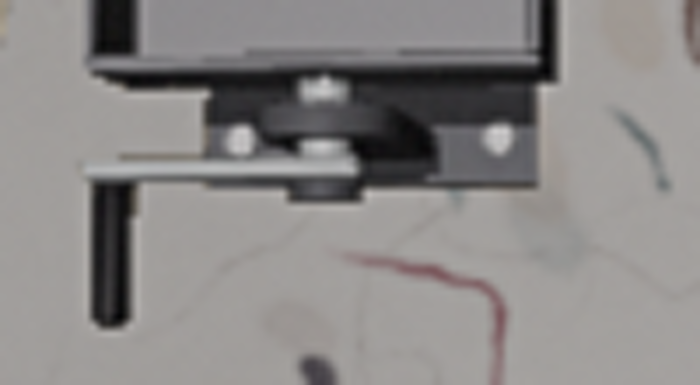

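Run:
```python
from h import *
si=cv2.imread("pics/side0.png")
for rc,a in rects(si,(5,150,120),(18,255,255),30): print(np.round(rc[0],1),np.round(rc[1],1),a,np.round(onz("side",rc[0],.088),3),np.round(onz("side",rc[0],.02),3))
for p in [(.454,-.132,.104),(.548,.312,.15),(.469,.152,.15),(.412,.308,.112),(.541,-.134,.088),(.486,.004,.03)]: print(p,np.round(proj("side",p),1))
```

```text
[345.2 233. ] [19.8  8. ] 121.5 [0.444 0.095 0.088] [ 0.487 -0.001  0.02 ]
(0.454, -0.132, 0.104) [375.6 192.4]
(0.548, 0.312, 0.15) [261.4 241.7]
(0.469, 0.152, 0.15) [327.3 219.5]
(0.412, 0.308, 0.112) [315.7 275. ]
(0.541, -0.134, 0.088) [349.4 189.8]
(0.486, 0.004, 0.03) [344.8 231. ]
```

Emit:
{"name": "move_arm", "arguments": {"increments": [10,0,0,0,0.09,0.15,0.06,21,0,0,0,0.183,0.315,0.06,21,0,0,0,0.183,0.315,0.06,21,0,0,0,0.183,0.315,0.06,21,0,0,0,0.183,0.315,0.06,21,0,0,0,0.183,0.315,0.06,21,0,0,0,0.183,0.315,0.06,21,0,0,0,0.183,0.315,0.06,21,0,0,0,0.183,0.315,0.06,21,0,0,0,0.183,0.315,0.06,21,0,0,0,0.183,0.315,0.06,21,0,0,0,0.183,0.315,0.06]}}

```text
time_s: 1.1
tcp_pos: [0.4514, -0.3007, 0.2301]
ee_rot: [[-0.001, 0.002, 1.0], [0.0, 1.0, -0.002], [-1.0, 0.0, -0.001]]
wrist_force: [0.0, -0.1, -0.3]
gripper_width: 0.693
```

```bash
cat >> h.py <<'E'
def st():
    s=r.sense(); print(round(s["time_s"],2),"tcp",np.round(s["tcp_pos"],4).tolist(),"F",np.round(s["wrist_force"],1).tolist(),"w",round(s["gripper_width"]*87,1)); return s
E
python3 - <<'E'
from h import *
s=st(); print(np.round(s["ee_rot"],3))
cap("top","t1"); cap("side","s1")
E
```

```text
1.1 tcp [0.4514, -0.3007, 0.2301] F [0.0, -0.1, -0.3] w 60.3
[[-0.001  0.002  1.   ]
 [ 0.     1.    -0.002]
 [-1.     0.    -0.001]]
```

View pics/t1.png

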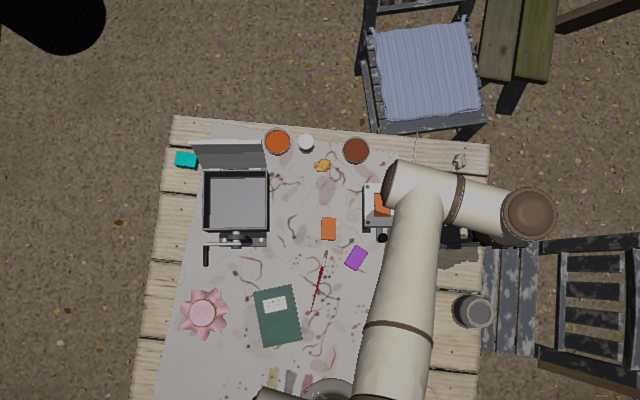

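View pics/s1.png

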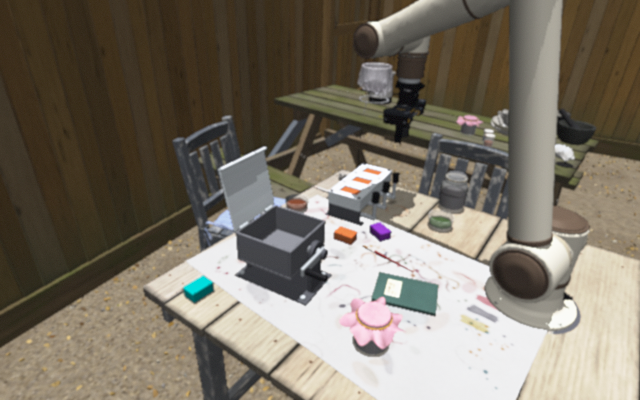

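Emit:
{"name": "move_arm", "arguments": {"increments": [0,0,0,0.04,0,0,0.06,0,0,0,0.08,0,0,0.06,0,0,0,0.12,0,0,0.06,0,0,0,0.145,0,0,0.06,0,0,0,0.154,0,0,0.06,0,0,0,0.154,0,0,0.06,0,0,0,0.154,0,0,0.0,0,0,0,0.154,0,0,0.0,0,0,0,0.154,0,0,0.0,0,0,0,0.154,0,0,0.0,0,0,0,0.154,0,0,0.0,0,0,0,0.154,0,0,0.0]}}

```text
time_s: 2.2
tcp_pos: [0.4521, -0.3011, 0.0774]
ee_rot: [[0.002, 0.002, 1.0], [-0.001, 1.0, -0.002], [-1.0, -0.001, 0.002]]
wrist_force: [-0.4, -6.9, -0.6]
gripper_width: 0.324
```

Emit:
{"name": "move_arm", "arguments": {"increments": [0,0,0,0,0,0,0.0,0,0,0,0,0,0,0.0,0,0,0,0,0,0,0.0,0,0,0,-0.004,0,0,0.0,0,0,0,-0.008,0,0,0.0,0,0,0,-0.012,0,0,0.0,0,0,0,-0.016,0,0,0.0,0,0,0,-0.02,0,0,0.0,0,0,0,-0.023,0,0,0.0,0,0,0,-0.026,0,0,0.0,0,0,0,-0.028,0,0,0.0,0,0,0,-0.028,0,0,0.0]}}

```text
time_s: 3.2
tcp_pos: [0.4521, -0.3031, 0.1036]
ee_rot: [[0.002, 0.003, 1.0], [-0.003, 1.0, -0.003], [-1.0, -0.003, 0.002]]
wrist_force: [2.1, -10.8, -10.4]
gripper_width: 0.267
```

Run:
```python
from h import *
st(); cap("side","s2",(300,70,460,230),4)
```

```text
3.2 tcp [0.4521, -0.3031, 0.1036] F [2.1, -10.8, -10.4] w 23.3
```

View pics/s2.png

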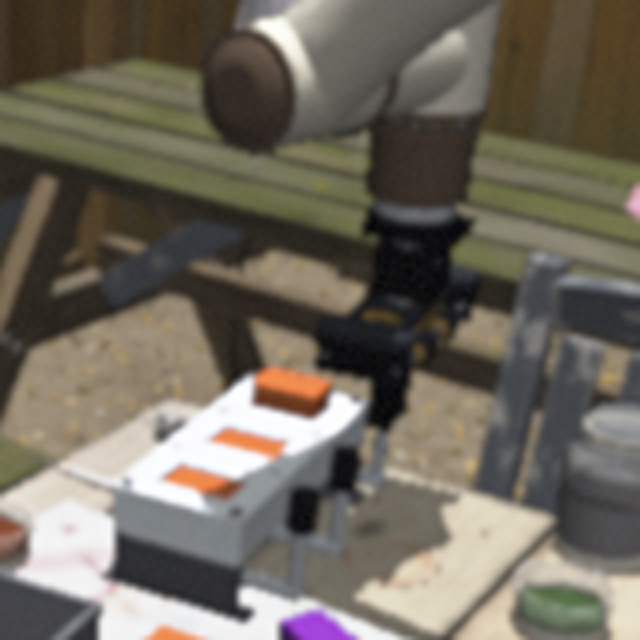

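Emit:
{"name": "move_arm", "arguments": {"increments": [0,0,0,-0.002,-0.003,0,0.0,0,0,0,-0.003,-0.003,0,0.0,0,0,0,-0.003,-0.003,0,0.0]}}

```text
time_s: 3.5
tcp_pos: [0.452, -0.3033, 0.1038]
ee_rot: [[0.001, 0.004, 1.0], [0.002, 1.0, -0.004], [-1.0, 0.002, 0.001]]
wrist_force: [7.5, -4.0, -21.4]
gripper_width: 0.271
```

Emit:
{"name": "move_arm", "arguments": {"increments": [0,0,0,0.003,0,0,0.06,0,0,0,0.003,0,0,0.06,0,0,0,0.003,0,0,0.06,0,0,0,0.003,0,0,0.06,0,0,0,-0.03,0,0,0.06,0,0,0,-0.05,0.02,0,0.06,0,0,0,-0.05,0.055,0.001,0.06,0,0,0,-0.05,0.084,0.001,0.06,0,0,0,-0.02,0.084,0.001,0.06,0,0,0,0.015,0.084,0.001,0.06,0,0,0,0.031,0.084,0.001,0.06,0,0,0,0.031,0.084,0.001,0.06]}}

```text
time_s: 4.5
tcp_pos: [0.4503, -0.2192, 0.0739]
ee_rot: [[-0.007, 0.003, 1.0], [0.002, 1.0, -0.003], [-1.0, 0.002, -0.007]]
wrist_force: [-0.6, -0.2, -0.3]
gripper_width: 0.688
```

Emit:
{"name": "move_arm", "arguments": {"increments": [0,0,0,0,0,0,0.0,0,0,0,0,0,0,0.0,0,0,0,0,0,0,0.0,0,0,0,0,0,0,0.0,0,0,0,0,0,0,0.0,0,0,0,0,0,0,0.0,0,0,0,0,0,0,0.0,0,0,0,0,0,0,0.0,0,0,0,-0.004,0,0,0.0,0,0,0,-0.008,0,0,0.0,0,0,0,-0.012,0,0,0.0,0,0,0,-0.016,0,0,0.0]}}

```text
time_s: 5.5
tcp_pos: [0.4531, -0.2185, 0.0911]
ee_rot: [[0.001, 0.004, 1.0], [0.002, 1.0, -0.004], [-1.0, 0.002, 0.001]]
wrist_force: [4.3, 4.6, -8.6]
gripper_width: 0.262
```

Emit:
{"name": "move_arm", "arguments": {"increments": [0,0,0,-0.004,0,0,0.0,0,0,0,-0.008,0,0,0.0,0,0,0,-0.011,0,0,0.0,0,0,0,-0.014,0,0,0.0,0,0,0,-0.015,0,0,0.0,0,0,0,-0.015,0,0,0.0]}}

```text
time_s: 6.0
tcp_pos: [0.4531, -0.2184, 0.1035]
ee_rot: [[0.0, 0.005, 1.0], [0.003, 1.0, -0.005], [-1.0, 0.003, 0.0]]
wrist_force: [8.7, 0.6, -24.7]
gripper_width: 0.267
```

Emit:
{"name": "move_arm", "arguments": {"increments": [0,0,0,0.003,0,0,0.06,0,0,0,0.003,0,0,0.06,0,0,0,0.003,0,0,0.06,0,0,0,0.003,0,0,0.06,0,0,0,-0.03,0,0,0.06,0,0,0,-0.05,0.02,0,0.06,0,0,0,-0.05,0.055,0.001,0.06,0,0,0,-0.05,0.085,0.001,0.06,0,0,0,-0.02,0.085,0.001,0.06,0,0,0,0.015,0.085,0.001,0.06,0,0,0,0.031,0.085,0.001,0.06,0,0,0,0.031,0.085,0.001,0.06]}}

```text
time_s: 7.0
tcp_pos: [0.4514, -0.1348, 0.074]
ee_rot: [[-0.007, 0.003, 1.0], [0.0, 1.0, -0.003], [-1.0, 0.0, -0.007]]
wrist_force: [-0.5, -1.0, -0.1]
gripper_width: 0.69
```

Emit:
{"name": "move_arm", "arguments": {"increments": [0,0,0,0,0,0,0.0,0,0,0,0,0,0,0.0,0,0,0,0,0,0,0.0,0,0,0,0,0,0,0.0,0,0,0,0,0,0,0.0,0,0,0,0,0,0,0.0,0,0,0,0,0,0,0.0,0,0,0,0,0,0,0.0,0,0,0,-0.004,0,0,0.0,0,0,0,-0.008,0,0,0.0,0,0,0,-0.012,0,0,0.0,0,0,0,-0.016,0,0,0.0]}}

```text
time_s: 8.0
tcp_pos: [0.4544, -0.1335, 0.0914]
ee_rot: [[0.001, 0.004, 1.0], [0.002, 1.0, -0.004], [-1.0, 0.002, 0.001]]
wrist_force: [3.3, 6.2, -9.7]
gripper_width: 0.266
```

Emit:
{"name": "move_arm", "arguments": {"increments": [0,0,0,-0.004,0,0,0.0,0,0,0,-0.008,0,0,0.0,0,0,0,-0.011,0,0,0.0,0,0,0,-0.014,0,0,0.0,0,0,0,-0.015,0,0,0.0,0,0,0,-0.015,0,0,0.0]}}

```text
time_s: 8.5
tcp_pos: [0.4544, -0.1335, 0.1036]
ee_rot: [[0.001, 0.005, 1.0], [0.003, 1.0, -0.005], [-1.0, 0.003, 0.001]]
wrist_force: [9.8, 1.8, -27.1]
gripper_width: 0.266
```

Emit:
{"name": "move_arm", "arguments": {"increments": [0,0,0,0.003,0,0,0.06,0,0,0,0.003,0,0,0.06,0,0,0,0.003,0,0,0.06,0,0,0,0.003,0,0,0.06,0,0,0,-0.04,0,0,0.06,0,0,0,-0.08,0,0,0.06,0,0,0,-0.1,0,0,0.06,0,0,0,-0.1,0,0,0.06]}}

```text
time_s: 9.17
tcp_pos: [0.4573, -0.1355, 0.2138]
ee_rot: [[0.013, 0.002, 1.0], [-0.001, 1.0, -0.002], [-1.0, -0.001, 0.013]]
wrist_force: [0.7, 0.3, 0.8]
gripper_width: 0.677
```

Run:
```python
from h import *
s=st(); print(np.round(s["ee_rot"],3)); im=cap("side","s3",(220,130,420,280),4); im2=cap("top","t3")
for rc,a in rects(im2,(5,150,120),(18,255,255)): print(np.round(rc[0],1),np.round(rc[1],1),round(rc[2],1),a, np.round(onz("top",rc[0],.113),3),np.round(onz("top",rc[0],.03),3))
```

```text
9.17 tcp [0.4573, -0.1355, 0.2138] F [0.7, 0.3, 0.8] w 58.9
[[ 0.013  0.002  1.   ]
 [-0.001  1.    -0.002]
 [-1.    -0.001  0.013]]
[451.  203.5] [22.1 14.7] 85.6 277.0 [ 0.536 -0.303  0.113] [ 0.548 -0.325  0.03 ]
[276.5 141.5] [21. 23.] 90.0 380.5 [0.703 0.133 0.113] [0.726 0.141 0.03 ]
```

View pics/s3.png

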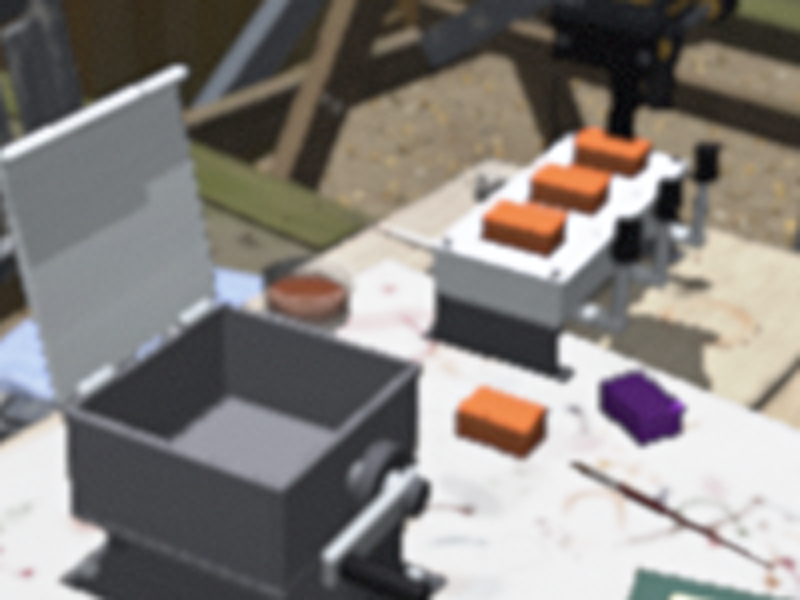

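View pics/t3.png

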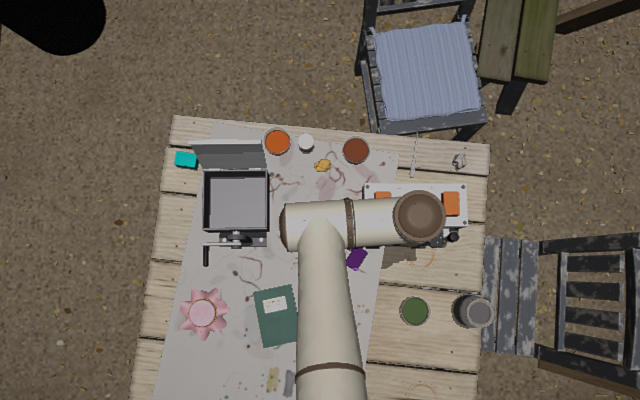

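Emit:
{"name": "move_arm", "arguments": {"increments": [0,0,0,0,0,0.04,0.06,0,0,0,0.02,0,0.075,0.06,0,0,0,0.05,0,0.0855,0.06,0,0,0,0.08,0,0.0855,0.06,0,0,0,0.1,0,0.0855,0.06,0,0,0,0.107,0,0.0855,0.06,0,0,0,0.107,0,0.0855,0.06,0,0,0,0.107,0,0.0855,0.06,0,0,0,0.107,0,0.0855,0.06]}}

```text
time_s: 10.02
tcp_pos: [0.539, -0.1352, 0.0999]
ee_rot: [[-0.002, 0.003, 1.0], [0.0, 1.0, -0.003], [-1.0, 0.0, -0.002]]
wrist_force: [0.3, -0.0, 0.4]
gripper_width: 0.692
```

Run:
```python
from h import *
s=st(); print(s["joints"]);im=cap("side","s4",(280,70,440,230),4)
```

```text
10.02 tcp [0.539, -0.1352, 0.0999] F [0.3, -0.0, 0.4] w 60.2
[ 2.62317635e+00  2.28776011e+01 -1.92032368e+01 -6.81799660e-03
 -4.80052964e+01 -9.27834699e+01]
```

View pics/s4.png

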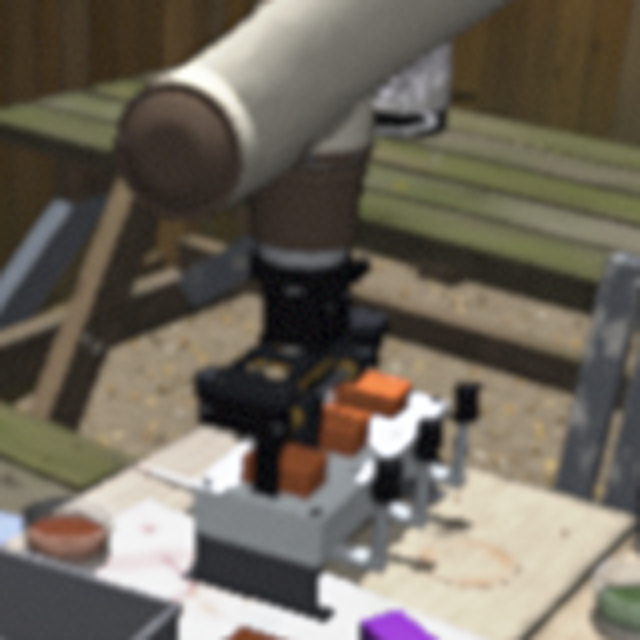

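Emit:
{"name": "move_arm", "arguments": {"increments": [0,0,0,0,0,0,0.0,0,0,0,0,0,0,0.0,0,0,0,0,0,0,0.0,0,0,0,0,0,0,0.0,0,0,0,0,0,0,0.0,0,0,0,0,0,0,0.0,0,0,0,-0.005,0,0,0.0,0,0,0,-0.015,0,0,0.0,0,0,0,-0.03,0,0,0.0,0,0,0,-0.06,0,0,0.0,0,0,0,-0.09,0,0,0.0,0,0,0,-0.12,0,0,0.0]}}

```text
time_s: 11.07
tcp_pos: [0.539, -0.1355, 0.2227]
ee_rot: [[-0.001, 0.003, 1.0], [-0.0, 1.0, -0.003], [-1.0, -0.0, -0.001]]
wrist_force: [1.0, -0.4, -0.1]
gripper_width: 0.459
```

Run:
```python
from h import *
s=st(); im=cap("side","s5",(260,50,440,230),3.3)
```

```text
11.07 tcp [0.539, -0.1355, 0.2227] F [1.0, -0.4, -0.1] w 39.9
```

View pics/s5.png

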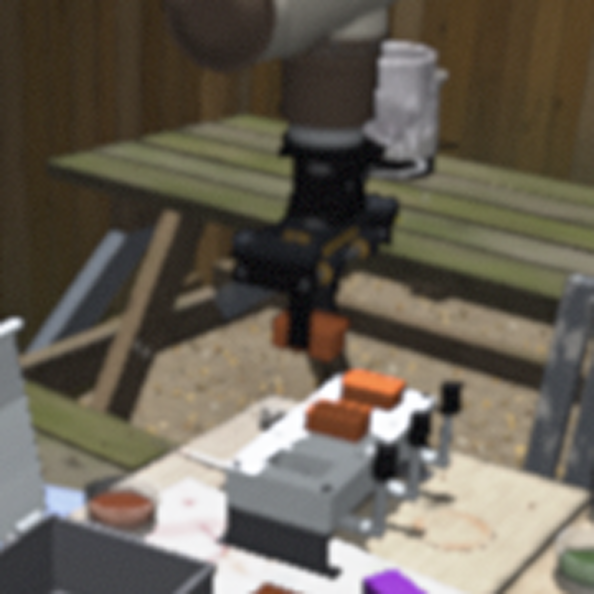

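Emit:
{"name": "move_arm", "arguments": {"increments": [0,0,0,0,0.015,0.0,0.0,0,0,0,0,0.045,0.004,0.0,0,0,0,0,0.08,0.008,0.0,0,0,0,0,0.12,0.012,0.0,0,0,0,0,0.16,0.016,0.0,0,0,0,0,0.2,0.02,0.0,0,0,0,0,0.24,0.024,0.0,0,0,0,0,0.28,0.028,0.0,0,0,0,0,0.32,0.032,0.0,0,0,0,0,0.355,0.036,0.0,0,0,0,0,0.385,0.038,0.0,0,0,0,0,0.4,0.038,0.0]}}

```text
time_s: 12.12
tcp_pos: [0.5787, 0.2679, 0.2208]
ee_rot: [[0.001, -0.0, 1.0], [0.0, 1.0, 0.0], [-1.0, 0.0, 0.001]]
wrist_force: [0.9, -0.3, 0.4]
gripper_width: 0.453
```

Run:
```python
from h import *
s=st(); im=cap("side","s6",(180,80,380,280),3);cap("top","t6")
```

```text
12.12 tcp [0.5787, 0.2679, 0.2208] F [0.9, -0.3, 0.4] w 39.4
```

View pics/s6.png

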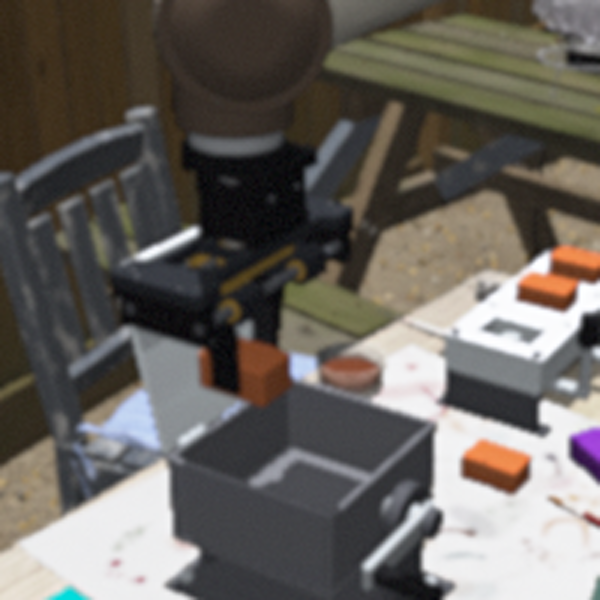

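View pics/t6.png

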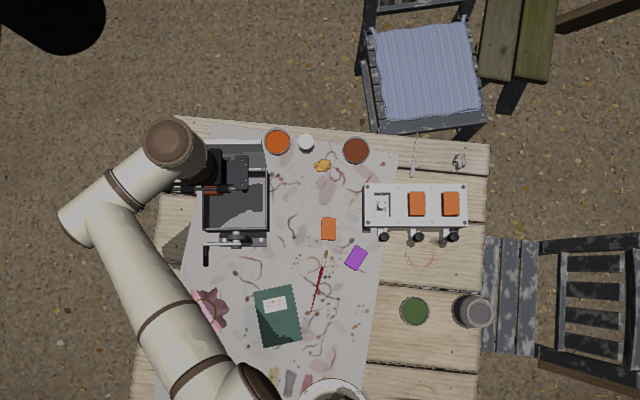

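Emit:
{"name": "move_arm", "arguments": {"increments": [0,0,0,0.02,-0.002,-0.001,0.0,0,0,0,0.045,-0.002,-0.001,0.0,0,0,0,0.07,-0.002,-0.001,0.0,0,0,0,0.09,-0.002,-0.001,0.0,0,0,0,0.1,-0.002,-0.001,0.0,0,0,0,0.1,-0.002,-0.001,0.0,0,0,0,0.1,-0.002,-0.001,0.048,0,0,0,0.1,-0.002,-0.001,0.048,0,0,0,0.1,-0.002,-0.001,0.048,0,0,0,0.07,-0.002,-0.001,0.048,0,0,0,0.035,-0.002,-0.001,0.048,0,0,0,0.0,-0.002,-0.001,0.048]}}

```text
time_s: 13.22
tcp_pos: [0.5777, 0.2625, 0.2227]
ee_rot: [[0.0, 0.002, 1.0], [-0.0, 1.0, -0.002], [-1.0, -0.0, 0.0]]
wrist_force: [0.1, 1.4, -0.7]
gripper_width: 0.551
```

Run:
```python
from h import *
s=st(); im=cap("side","s7",(180,80,380,280),3)
```

```text
13.22 tcp [0.5777, 0.2625, 0.2227] F [0.1, 1.4, -0.7] w 47.9
```

View pics/s7.png

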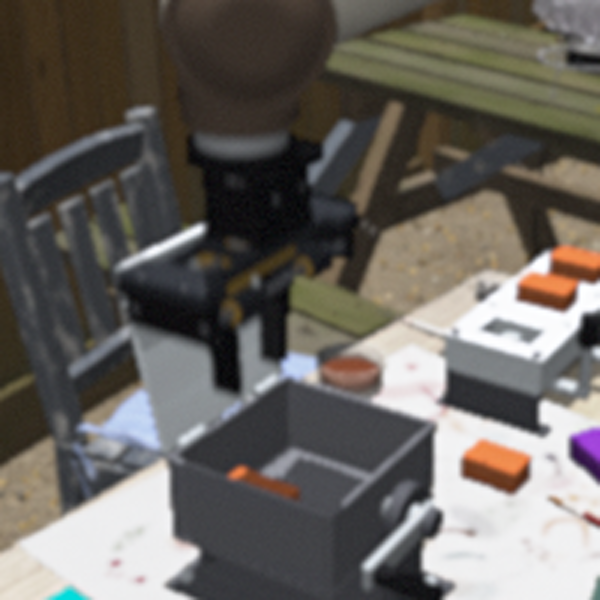

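Emit:
{"name": "move_arm", "arguments": {"increments": [0,0,0,0,-0.04,0,0.06,0,0,0,0,-0.08,-0.01,0.06,0,0,0,0,-0.12,-0.02,0.06,0,0,0,0,-0.16,-0.03,0.06,0,0,0,0,-0.2,-0.04,0.06,0,0,0,0,-0.24,-0.04,0.06,0,0,0,0,-0.28,-0.04,0.06,0,0,0,0,-0.32,-0.04,0.06,0,0,0,0,-0.36,-0.04,0.06,0,0,0,0,-0.4,-0.04,0.06,0,0,0,0,-0.44,-0.04,0.06,0,0,0,0,-0.48,-0.04,0.06]}}

```text
time_s: 14.27
tcp_pos: [0.5365, -0.2192, 0.2222]
ee_rot: [[0.003, 0.002, 1.0], [-0.001, 1.0, -0.002], [-1.0, -0.001, 0.003]]
wrist_force: [-0.4, 1.7, -0.5]
gripper_width: 0.69
```

Emit:
{"name": "move_arm", "arguments": {"increments": [0,0,0,0,-0.003,0,0.06,0,0,0,0,-0.003,0,0.06]}}

```text
time_s: 14.43
tcp_pos: [0.5363, -0.2225, 0.2213]
ee_rot: [[0.002, 0.007, 1.0], [-0.0, 1.0, -0.007], [-1.0, -0.0, 0.002]]
wrist_force: [0.2, 0.8, -0.1]
gripper_width: 0.692
```

Run:
```python
from h import *
s=st(); print(np.round(s["ee_rot"],3));im=cap("top","t8",(180,120,480,320),2.6)
```

```text
14.43 tcp [0.5363, -0.2225, 0.2213] F [0.2, 0.8, -0.1] w 60.2
[[ 0.002  0.007  1.   ]
 [-0.     1.    -0.007]
 [-1.    -0.     0.002]]
```

View pics/t8.png

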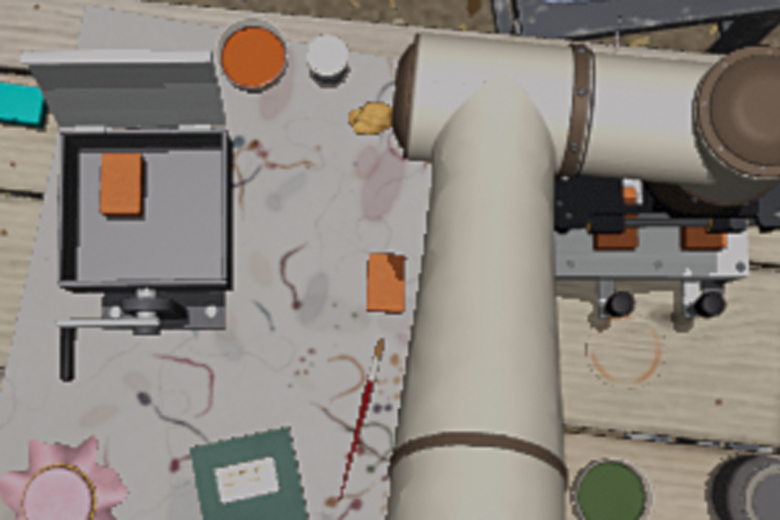

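Emit:
{"name": "move_arm", "arguments": {"increments": [0,0,0,0.04,0.002,0.001,0.06,0,0,0,0.08,0.002,0.001,0.06,0,0,0,0.11,0.002,0.001,0.06,0,0,0,0.12,0.002,0.001,0.06,0,0,0,0.12,0.002,0.001,0.06,0,0,0,0.12,0.002,0.001,0.06]}}

```text
time_s: 14.98
tcp_pos: [0.5384, -0.2169, 0.1017]
ee_rot: [[0.001, -0.0, 1.0], [-0.001, 1.0, 0.0], [-1.0, -0.001, 0.001]]
wrist_force: [-0.4, -0.2, -0.1]
gripper_width: 0.691
```

Emit:
{"name": "move_arm", "arguments": {"increments": [0,0,0,0,0,0,0.0,0,0,0,0,0,0,0.0,0,0,0,0,0,0,0.0,0,0,0,0,0,0,0.0,0,0,0,0,0,0,0.0,0,0,0,0,0,0,0.0,0,0,0,-0.005,0,0,0.0,0,0,0,-0.015,0,0,0.0,0,0,0,-0.03,0,0,0.0,0,0,0,-0.06,0,0,0.0,0,0,0,-0.09,0,0,0.0,0,0,0,-0.12,0,0,0.0]}}

```text
time_s: 15.98
tcp_pos: [0.5367, -0.2176, 0.2215]
ee_rot: [[-0.002, 0.003, 1.0], [0.001, 1.0, -0.003], [-1.0, 0.001, -0.002]]
wrist_force: [0.7, 0.6, -0.9]
gripper_width: 0.454
```

Run:
```python
from h import *
s=st(); print(np.round(s["ee_rot"],3));im=cap("side","s8",(180,50,440,230),2.6)
t=cv2.imread("pics/t8.png")
print(onz("top",(180+121/2.6,120+184/2.6),.109))
```

```text
15.98 tcp [0.5367, -0.2176, 0.2215] F [0.7, 0.6, -0.9] w 39.5
[[-0.002  0.003  1.   ]
 [ 0.001  1.    -0.003]
 [-1.     0.001 -0.002]]
[0.57689924 0.26046799 0.109     ]
```

View pics/s8.png

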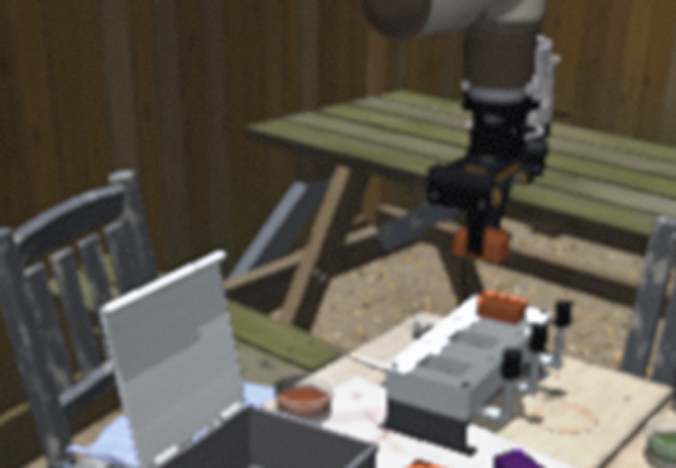

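Emit:
{"name": "move_arm", "arguments": {"increments": [0,0,0,0,0.015,0.0,0.0,0,0,0,0,0.045,0.004,0.0,0,0,0,0,0.085,0.008,0.0,0,0,0,0,0.125,0.012,0.0,0,0,0,0,0.165,0.016,0.0,0,0,0,0,0.205,0.02,0.0,0,0,0,0,0.245,0.024,0.0,0,0,0,0,0.285,0.028,0.0,0,0,0,0,0.325,0.032,0.0,0,0,0,0,0.365,0.036,0.0,0,0,0,0,0.4,0.039,0.0,0,0,0,0,0.414,0.039,0.0]}}

```text
time_s: 17.03
tcp_pos: [0.5773, 0.2002, 0.2199]
ee_rot: [[-0.0, -0.001, 1.0], [0.001, 1.0, 0.001], [-1.0, 0.001, -0.0]]
wrist_force: [0.0, -0.9, -0.2]
gripper_width: 0.456
```

Emit:
{"name": "move_arm", "arguments": {"increments": [0,0,0,0,0,0,0.0,0,0,0,0.02,0,0,0.0,0,0,0,0.045,0,0,0.0]}}

```text
time_s: 17.28
tcp_pos: [0.5783, 0.196, 0.1772]
ee_rot: [[0.004, 0.002, 1.0], [0.003, 1.0, -0.002], [-1.0, 0.003, 0.004]]
wrist_force: [0.8, 0.4, -1.3]
gripper_width: 0.459
```

Emit:
{"name": "move_arm", "arguments": {"increments": [0,0,0,0.025,0,0,0.0,0,0,0,0.045,0,0,0.0,0,0,0,0.056,0,0,0.0,0,0,0,0.056,0,0,0.0,0,0,0,0.056,0,0,0.048,0,0,0,0.056,0,0,0.048,0,0,0,0.056,0,0,0.048,0,0,0,0.03,0,0,0.048,0,0,0,-0.01,0,0,0.048,0,0,0,-0.045,0,0,0.048]}}

```text
time_s: 18.12
tcp_pos: [0.5777, 0.1956, 0.2233]
ee_rot: [[0.001, 0.002, 1.0], [0.0, 1.0, -0.002], [-1.0, 0.0, 0.001]]
wrist_force: [0.4, 0.8, 0.7]
gripper_width: 0.546
```

Emit:
{"name": "move_arm", "arguments": {"increments": [0,0,0,0,-0.04,0,0.06,0,0,0,0,-0.08,-0.01,0.06,0,0,0,0,-0.12,-0.02,0.06,0,0,0,0,-0.16,-0.03,0.06,0,0,0,0,-0.2,-0.04,0.06,0,0,0,0,-0.24,-0.042,0.06,0,0,0,0,-0.28,-0.042,0.06,0,0,0,0,-0.32,-0.042,0.06,0,0,0,0,-0.36,-0.042,0.06,0,0,0,0,-0.4,-0.042,0.06,0,0,0,0,-0.44,-0.042,0.06,0,0,0,0,-0.48,-0.042,0.06]}}

```text
time_s: 19.12
tcp_pos: [0.5343, -0.2863, 0.2225]
ee_rot: [[0.003, 0.003, 1.0], [-0.001, 1.0, -0.003], [-1.0, -0.001, 0.003]]
wrist_force: [1.3, -0.8, 0.0]
gripper_width: 0.688
```

Emit:
{"name": "move_arm", "arguments": {"increments": [0,0,0,0,-0.02,0,0.06,0,0,0,0,-0.02,0,0.06,0,0,0,0,-0.02,0,0.06]}}

```text
time_s: 19.37
tcp_pos: [0.534, -0.3054, 0.2214]
ee_rot: [[0.002, 0.005, 1.0], [-0.0, 1.0, -0.005], [-1.0, -0.0, 0.002]]
wrist_force: [0.4, 0.6, 0.6]
gripper_width: 0.687
```

Run:
```python
from h import *
s=st(); print(np.round(s["ee_rot"],3));im=cap("top","t9",(180,120,480,320),2.6)
for rc,a in rects(im,(5,150,90),(18,255,255)): print(np.round(rc[0],1),np.round(rc[1],1),round(rc[2],1),a, np.round(onz("top",rc[0],.109),3),np.round(onz("top",rc[0],.03),3))
```

```text
19.37 tcp [0.534, -0.3054, 0.2214] F [0.4, 0.6, 0.6] w 59.8
[[ 0.002  0.005  1.   ]
 [-0.     1.    -0.005]
 [-1.    -0.     0.002]]
[327.9 228.4] [13.3 21.1] 2.9 250.0 [0.478 0.005 0.109] [0.486 0.004 0.03 ]
[252.5 190. ] [22. 15.] 90.0 307.5 [0.578 0.194 0.109] [0.592 0.205 0.03 ]
[226. 190.] [22. 14.] 90.0 305.5 [0.579 0.262 0.109] [0.593 0.277 0.03 ]
[355.5 150. ] [21.9 22.4] 63.4 385.5 [ 0.678 -0.068  0.109] [ 0.699 -0.074  0.03 ]
[276.5 141.5] [21. 23.] 90.0 384.0 [0.704 0.134 0.109] [0.726 0.141 0.03 ]
```

View pics/t9.png

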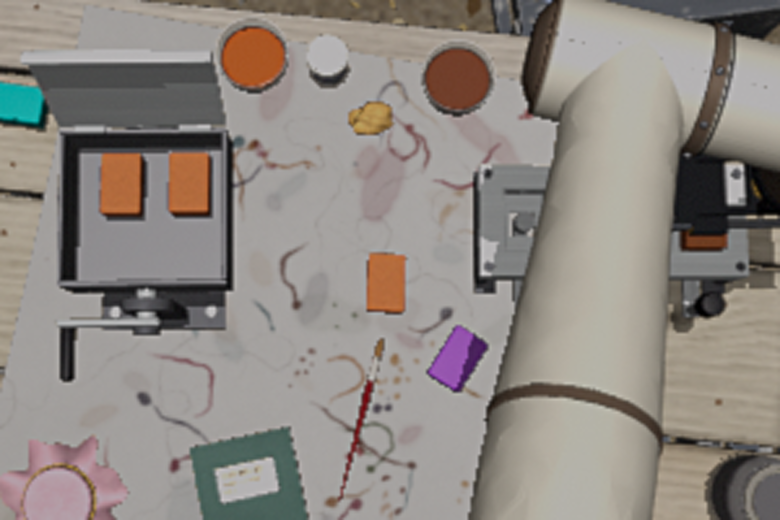

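Emit:
{"name": "move_arm", "arguments": {"increments": [0,0,0,0.04,0,0.002,0.06,0,0,0,0.08,0,0.002,0.06,0,0,0,0.11,0,0.002,0.06,0,0,0,0.12,0,0.002,0.06,0,0,0,0.12,0,0.002,0.06,0,0,0,0.12,0,0.002,0.06]}}

```text
time_s: 19.92
tcp_pos: [0.5372, -0.3032, 0.1018]
ee_rot: [[0.001, 0.0, 1.0], [-0.001, 1.0, -0.0], [-1.0, -0.001, 0.001]]
wrist_force: [-0.5, -0.4, 0.2]
gripper_width: 0.691
```

Emit:
{"name": "move_arm", "arguments": {"increments": [0,0,0,0,0,0,0.0,0,0,0,0,0,0,0.0,0,0,0,0,0,0,0.0,0,0,0,0,0,0,0.0,0,0,0,0,0,0,0.0,0,0,0,0,0,0,0.0,0,0,0,-0.005,0,0,0.0,0,0,0,-0.015,0,0,0.0,0,0,0,-0.03,0,0,0.0,0,0,0,-0.06,0,0,0.0,0,0,0,-0.09,0,0,0.0,0,0,0,-0.12,0,0,0.0]}}

```text
time_s: 20.92
tcp_pos: [0.5353, -0.3042, 0.2222]
ee_rot: [[-0.002, 0.003, 1.0], [0.0, 1.0, -0.003], [-1.0, 0.0, -0.002]]
wrist_force: [0.8, -0.0, -0.8]
gripper_width: 0.452
```

Emit:
{"name": "move_arm", "arguments": {"increments": [0,0,0,0,0.015,0.0,0.0,0,0,0,0,0.045,0.0,0.0,0,0,0,0,0.085,-0.002,0.0,0,0,0,0,0.125,-0.005,0.0,0,0,0,0,0.165,-0.008,0.0,0,0,0,0,0.205,-0.011,0.0,0,0,0,0,0.245,-0.014,0.0,0,0,0,0,0.285,-0.017,0.0,0,0,0,0,0.325,-0.02,0.0,0,0,0,0,0.365,-0.023,0.0,0,0,0,0,0.405,-0.026,0.0,0,0,0,0,0.445,-0.026,0.0]}}

```text
time_s: 21.92
tcp_pos: [0.51, 0.1424, 0.2214]
ee_rot: [[-0.0, 0.002, 1.0], [-0.0, 1.0, -0.002], [-1.0, -0.0, -0.0]]
wrist_force: [0.7, 1.0, -0.5]
gripper_width: 0.458
```

Emit:
{"name": "move_arm", "arguments": {"increments": [0,0,0,0,0.04,0.0,0.0,0,0,0,0,0.08,0.0,0.0,0,0,0,0,0.11,0.0,0.0,0,0,0,0,0.124,0.0,0.0,0,0,0,0,0.124,0.0,0.0,0,0,0,0,0.124,0.0,0.0]}}

```text
time_s: 22.42
tcp_pos: [0.5112, 0.2647, 0.2205]
ee_rot: [[-0.001, 0.002, 1.0], [-0.001, 1.0, -0.002], [-1.0, -0.001, -0.001]]
wrist_force: [-0.1, -0.2, -0.4]
gripper_width: 0.456
```

Run:
```python
from h import *
s=st(); print(np.round(s["ee_rot"],3));im=cap("side","s10",(180,80,380,280),3)
```

```text
22.42 tcp [0.5112, 0.2647, 0.2205] F [-0.1, -0.2, -0.4] w 39.7
[[-0.001  0.002  1.   ]
 [-0.001  1.    -0.002]
 [-1.    -0.001 -0.001]]
```

View pics/s10.png

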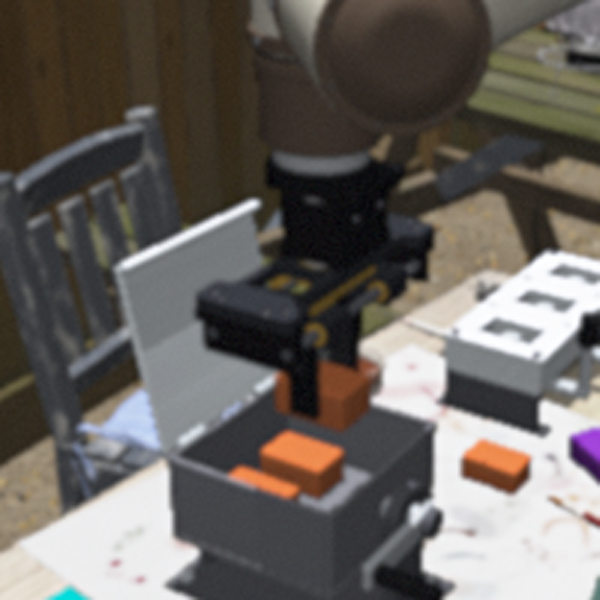

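Emit:
{"name": "move_arm", "arguments": {"increments": [0,0,0,0.02,-0.001,0,0.0,0,0,0,0.045,-0.001,0,0.0,0,0,0,0.07,-0.001,0,0.0,0,0,0,0.09,-0.001,0,0.0,0,0,0,0.102,-0.001,0,0.0,0,0,0,0.102,-0.001,0,0.0,0,0,0,0.102,-0.001,0,0.048,0,0,0,0.102,-0.001,0,0.048,0,0,0,0.102,-0.001,0,0.048,0,0,0,0.07,-0.001,0,0.048,0,0,0,0.035,-0.001,0,0.048,0,0,0,0.0,-0.001,0,0.048]}}

```text
time_s: 23.47
tcp_pos: [0.5117, 0.2636, 0.2228]
ee_rot: [[0.001, 0.003, 1.0], [0.0, 1.0, -0.003], [-1.0, 0.0, 0.001]]
wrist_force: [1.0, 1.1, 0.2]
gripper_width: 0.555
```

Run:
```python
from h import *
s=st(); print(np.round(s["ee_rot"],3));im=cap("side","s11",(180,80,380,280),3); t=cap("top","t11",(180,120,480,320),2.6)
for rc,a in rects(t,(5,150,90),(18,255,255)): print(np.round(rc[0],1),np.round(rc[1],1),round(rc[2],1),a, np.round(onz("top",rc[0],.109),3),np.round(onz("top",rc[0],.03),3))
```

```text
23.47 tcp [0.5117, 0.2636, 0.2228] F [1.0, 1.1, 0.2] w 48.3
[[ 0.001  0.003  1.   ]
 [ 0.     1.    -0.003]
 [-1.     0.     0.001]]
[327.9 228.4] [13.2 21.1] 2.9 247.5 [0.478 0.005 0.109] [0.486 0.004 0.03 ]
[252.5 190. ] [22. 15.] 90.0 238.5 [0.578 0.194 0.109] [0.592 0.205 0.03 ]
[226.5 182.5] [ 7. 13.] 90.0 65.0 [0.598 0.261 0.109] [0.614 0.276 0.03 ]
[355.5 150. ] [21.9 22.4] 63.4 385.5 [ 0.678 -0.068  0.109] [ 0.699 -0.074  0.03 ]
[276.5 141.5] [21. 23.] 90.0 385.0 [0.704 0.134 0.109] [0.726 0.141 0.03 ]
```

View pics/s11.png

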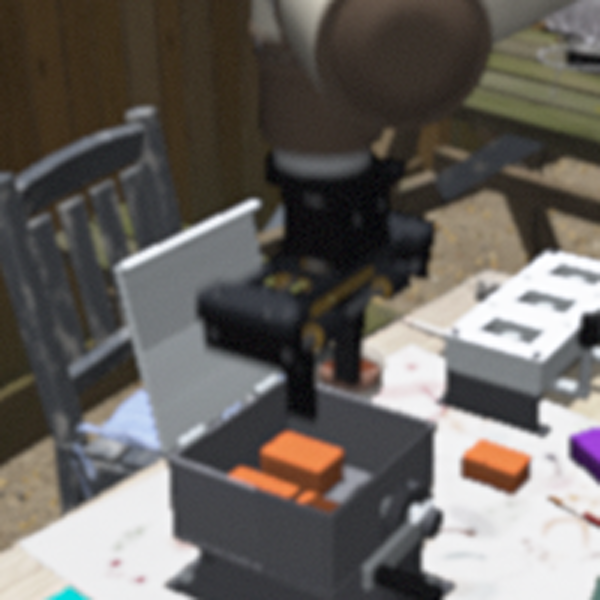

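View pics/t11.png

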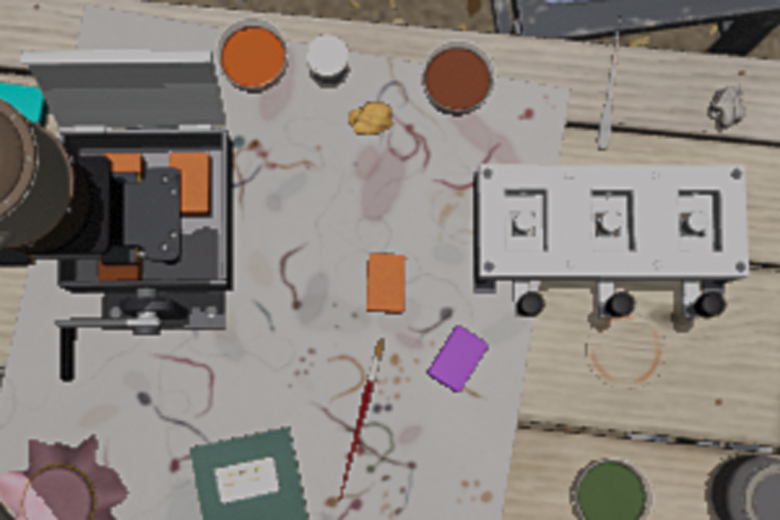

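Emit:
{"name": "move_arm", "arguments": {"increments": [0,0,0,0,-0.04,0,0.06,0,0,0,0,-0.08,-0.01,0.06,0,0,0,0,-0.12,-0.02,0.06,0,0,0,0,-0.16,-0.025,0.06,3,0,0,0,-0.2,-0.025,0.06,3,0,0,0.03,-0.24,-0.025,0.06,3,0,0,0.06,-0.261,-0.025,0.06,3,0,0,0.1,-0.261,-0.025,0.06,3,0,0,0.13,-0.261,-0.025,0.06,3,0,0,0.13,-0.261,-0.025,0.06,3,0,0,0.13,-0.261,-0.025,0.06]}}

```text
time_s: 24.48
tcp_pos: [0.4858, 0.0026, 0.0905]
ee_rot: [[-0.002, 0.055, 0.998], [-0.001, 0.998, -0.055], [-1.0, -0.001, -0.002]]
wrist_force: [1.4, -0.1, 0.6]
gripper_width: 0.686
```

Run:
```python
from h import *
s=st(); print(np.round(s["ee_rot"],3));im=cap("side","s12",(180,80,480,280),2.6)
t=cv2.imread("pics/t11.png")
# yaw of d from earlier full top (t3 has arm); use t1
im=cv2.imread("pics/top0.png")
for rc,a in rects(im,(5,150,90),(18,255,255)):
    b=cv2.boxPoints(rc); w=[onz("top",p,.03)[:2] for p in b]
    print(np.round(w,3).tolist())
```

```text
24.48 tcp [0.4858, 0.0026, 0.0905] F [1.4, -0.1, 0.6] w 59.7
[[-0.002  0.055  0.998]
 [-0.001  0.998 -0.055]
 [-1.    -0.001 -0.002]]
[[0.459, 0.023], [0.515, 0.02], [0.513, -0.016], [0.457, -0.012]]
[[0.574, -0.299], [0.576, -0.338], [0.517, -0.337], [0.516, -0.299]]
[[0.575, -0.212], [0.575, -0.249], [0.518, -0.246], [0.519, -0.209]]
[[0.577, -0.124], [0.576, -0.161], [0.52, -0.159], [0.52, -0.122]]
[[0.713, -0.034], [0.74, -0.089], [0.685, -0.114], [0.658, -0.06]]
[[0.756, 0.172], [0.755, 0.109], [0.696, 0.109], [0.697, 0.172]]
```

View pics/s12.png

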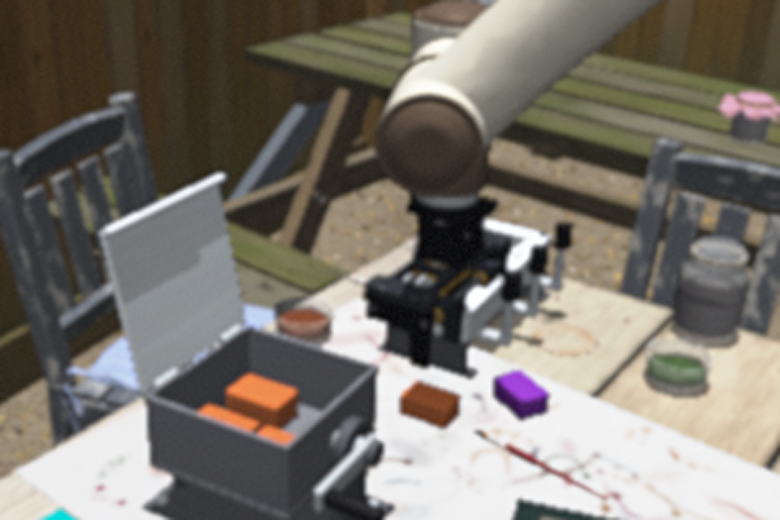

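Emit:
{"name": "move_arm", "arguments": {"increments": [0,0,0,0,0.017,0,0.087,0,0,0,0,0.017,0,0.087,0,0,0,0,0.017,0,0.087,0,0,0,0.02,0.017,0,0.087,0,0,0,0.04,0.017,0,0.087,0,0,0,0.06,0.017,0,0.087,0,0,0,0.075,0.017,0,0.087,0,0,0,0.075,0.017,0,0.087,0,0,0,0.075,0.017,0,0.087]}}

```text
time_s: 25.28
tcp_pos: [0.4875, 0.02, 0.0163]
ee_rot: [[0.001, 0.054, 0.999], [-0.0, 0.999, -0.054], [-1.0, 0.0, 0.001]]
wrist_force: [0.4, -0.0, 0.3]
gripper_width: 0.999
```

Run:
```python
from h import *
s=st(); im=cap("side","s13",(280,130,440,260),4.5)
```

```text
25.28 tcp [0.4875, 0.02, 0.0163] F [0.4, -0.0, 0.3] w 86.9
```

View pics/s13.png

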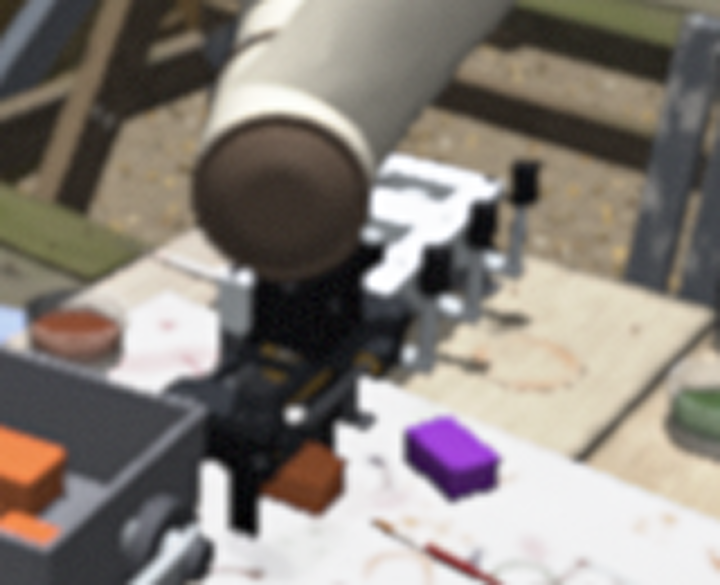

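Emit:
{"name": "move_arm", "arguments": {"increments": [0,0,0,0,0,0,0.0,0,0,0,0,0,0,0.0,0,0,0,0,0,0,0.0,0,0,0,0,0,0,0.0,0,0,0,0,0,0,0.0,0,0,0,0,0,0,0.0,0,0,0,0,0,0,0.0,0,0,0,0,0,0,0.0,0,0,0,0,0,0,0.0,0,0,0,0,0,0,0.0,0,0,0,-0.005,0,0,0.0,0,0,0,-0.015,0,0,0.0]}}

```text
time_s: 26.33
tcp_pos: [0.486, 0.0197, 0.0298]
ee_rot: [[-0.003, 0.055, 0.998], [-0.001, 0.998, -0.055], [-1.0, -0.001, -0.003]]
wrist_force: [-0.0, 0.2, -0.3]
gripper_width: 0.459
```

Emit:
{"name": "move_arm", "arguments": {"increments": [0,0,0,-0.03,0,0,0.0,0,0,0,-0.06,0,0,0.0,0,0,0,-0.09,0,0,0.0,0,0,0,-0.12,0,0,0.0,0,0,0,-0.15,0,0,0.0,0,0,0,-0.18,0,0,0.0,0,0,0,-0.19,0,0,0.0,0,0,0,-0.19,0,0,0.0]}}

```text
time_s: 27.0
tcp_pos: [0.4884, 0.0204, 0.2237]
ee_rot: [[0.007, 0.055, 0.998], [0.002, 0.998, -0.055], [-1.0, 0.003, 0.007]]
wrist_force: [0.1, 0.2, -0.5]
gripper_width: 0.458
```

Run:
```python
from h import *
s=st(); im=cap("side","s14",(180,80,440,260),3); t=cap("top","t14",(180,120,300,270),4)
for rc,a in rects(t,(5,150,90),(18,255,255)): print(np.round(rc[0],1),np.round(rc[1],1),round(rc[2],1),a, np.round(onz("top",rc[0],.109),3))
```

```text
27.0 tcp [0.4884, 0.0204, 0.2237] F [0.1, 0.2, -0.5] w 39.8
[225.5 209. ] [ 8. 15.] 90.0 76.0 [0.53  0.262 0.109]
[252.5 190. ] [22. 15.] 90.0 288.5 [0.578 0.194 0.109]
[226. 190.] [22. 14.] 90.0 306.5 [0.579 0.262 0.109]
[355.5 150. ] [21.9 22.4] 63.4 385.5 [ 0.678 -0.068  0.109]
[276.5 141.5] [21. 23.] 90.0 386.0 [0.704 0.134 0.109]
```

View pics/s14.png

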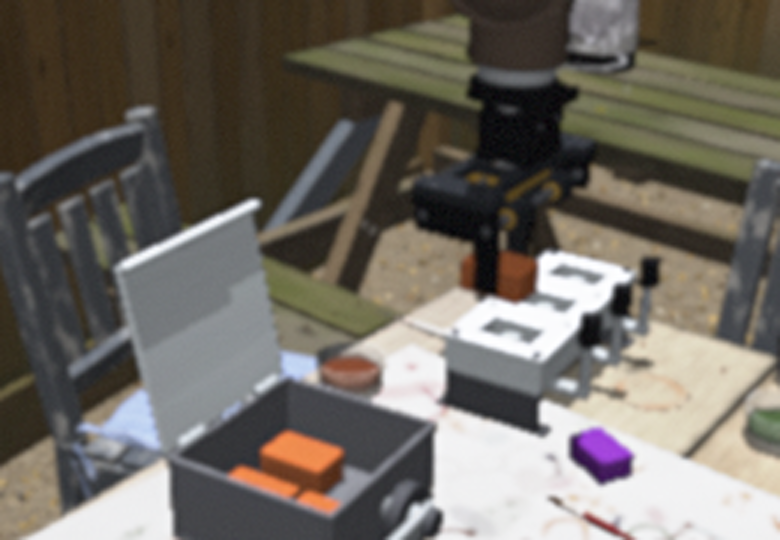

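View pics/t14.png

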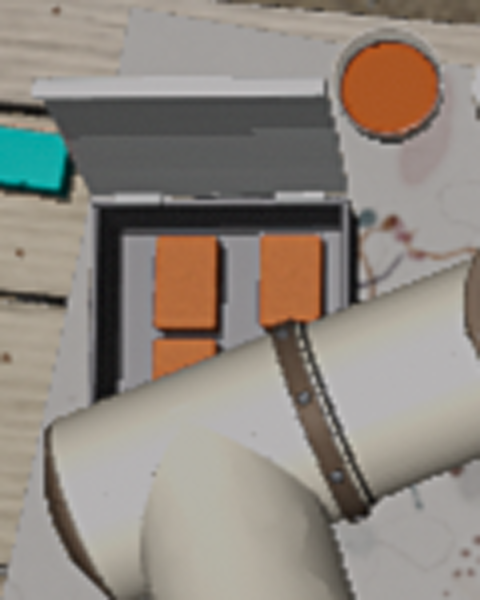

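Emit:
{"name": "move_arm", "arguments": {"increments": [0,0,0,0,0.02,0,0.0,-1,0,0,0,0.05,0.003,0.0,-2,0,0,0,0.09,0.006,0.0,-3,0,0,0,0.13,0.01,0.0,-3,0,0,0,0.16,0.014,0.0,-3,0,0,0,0.177,0.014,0.0,-3,0,0,0,0.177,0.014,0.0,-3,0,0,0,0.177,0.014,0.0,-3,0,0,0.02,0.177,0.014,0.0,-3,0,0,0.045,0.177,0.014,0.0]}}

```text
time_s: 27.93
tcp_pos: [0.5112, 0.1952, 0.1761]
ee_rot: [[0.003, 0.004, 1.0], [0.002, 1.0, -0.004], [-1.0, 0.002, 0.003]]
wrist_force: [0.6, 0.2, -1.2]
gripper_width: 0.455
```

Emit:
{"name": "move_arm", "arguments": {"increments": [0,0,0,0.025,0.001,0,0.0,0,0,0,0.045,0.001,0,0.0,0,0,0,0.057,0.001,0,0.0,0,0,0,0.057,0.001,0,0.0,0,0,0,0.057,0.001,0,0.048,0,0,0,0.057,0.001,0,0.048,0,0,0,0.057,0.001,0,0.048,0,0,0,0.03,0.001,0,0.048,0,0,0,-0.01,0.001,0,0.048,0,0,0,-0.045,0.001,0,0.048]}}

```text
time_s: 28.77
tcp_pos: [0.5105, 0.1965, 0.2228]
ee_rot: [[0.0, 0.003, 1.0], [-0.0, 1.0, -0.003], [-1.0, -0.0, 0.0]]
wrist_force: [0.6, 0.5, 0.8]
gripper_width: 0.553
```

Run:
```python
from h import *
s=st(); im=cap("side","s15",(180,80,380,280),3); t=cap("top","t15",(180,120,300,270),4)
for rc,a in rects(t,(5,150,90),(18,255,255)): print(np.round(rc[0],1),np.round(rc[1],1),round(rc[2],1),a, np.round(onz("top",rc[0],.109),3))
```

```text
28.77 tcp [0.5105, 0.1965, 0.2228] F [0.6, 0.5, 0.8] w 48.1
[252.  223.5] [ 7. 14.] 90.0 61.5 [0.493 0.195 0.109]
[225.  223.5] [ 7. 14.] 90.0 72.0 [0.494 0.263 0.109]
[355.5 150. ] [21.9 22.4] 63.4 383.5 [ 0.678 -0.068  0.109]
[276.5 141.5] [21. 23.] 90.0 384.0 [0.704 0.134 0.109]
```

View pics/s15.png

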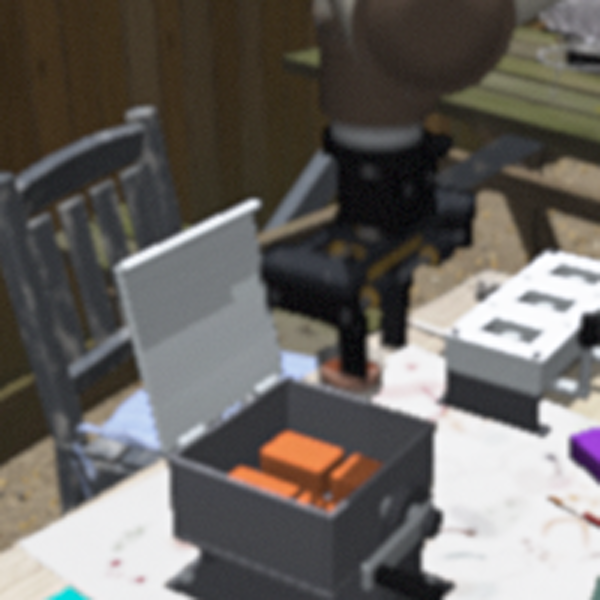

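Run:
```python
from h import *
def tri(u1,u2):
    P=[]
    for n in("top","side"):
        K,R,t=cam(n); P.append(K@np.c_[R,t])
    X=cv2.triangulatePoints(P[0],P[1],np.array(u1,float).reshape(2,1),np.array(u2,float).reshape(2,1)); return (X[:3]/X[3]).ravel()
for a,b in [((188.3,141),(220,169.3)),((261.7,140),(266.3,147.7)),((203,169.8),(237,233))]:
    X=tri(a,b); print(np.round(X,3),np.round(proj("top",X)-a,1),np.round(proj("side",X)-b,1))
```

```text
[0.654 0.309 0.298] [0.3 0.5] [-0.8 -0.3]
[0.652 0.148 0.296] [0.7 1.2] [-1.9 -0.5]
[0.621 0.311 0.148] [0.5 0.8] [-1.5 -0.4]
```

Emit:
{"name": "move_arm", "arguments": {"increments": [0,0,0,-0.04,0,0,0.0,0,0,0,-0.08,0,0,0.0,0,0,0,-0.12,0.01,0,0.0,0,0,0,-0.135,0.035,0,0.0,0,0,0,-0.135,0.035,0.03,0.0,0,0,0,-0.135,0.035,0.07,0.0,0,0,0,-0.135,0.035,0.11,0.0,0,0,0,-0.135,0.035,0.15,0.0,0,0,0,-0.135,0.035,0.18,0.0,0,0,0,-0.135,0.035,0.185,0.0,0,0,0,-0.135,0.035,0.185,0.0]}}

```text
time_s: 29.78
tcp_pos: [0.697, 0.2309, 0.3528]
ee_rot: [[-0.003, 0.004, 1.0], [-0.001, 1.0, -0.004], [-1.0, -0.001, -0.003]]
wrist_force: [-0.3, 0.1, -0.6]
gripper_width: 0.006
```

Run:
```python
from h import *
s=st();  print(np.round(s["ee_rot"],3), s["joints"]); im=cap("side","s16",(150,20,400,280),2.3); t=cap("top","t16",(150,80,300,270),3)
```

```text
29.78 tcp [0.697, 0.2309, 0.3528] F [-0.3, 0.1, -0.6] w 0.5
[[-0.003  0.004  1.   ]
 [-0.001  1.    -0.004]
 [-1.    -0.001 -0.003]] [ 3.08883552e+01  3.15994971e+01  3.29072464e+01 -2.97638680e-02
 -9.15009995e+01 -1.21143972e+02]
```

View pics/s16.png

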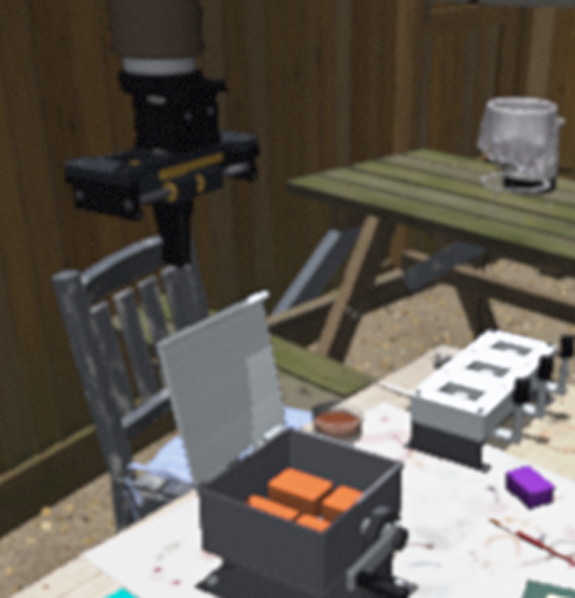

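View pics/t16.png

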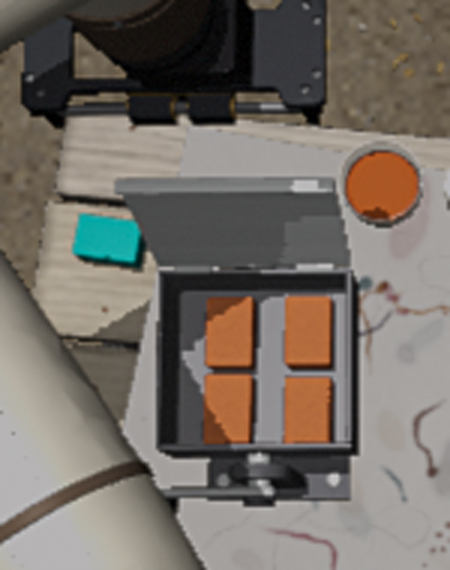

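Emit:
{"name": "move_arm", "arguments": {"increments": [0,0,0,0.035,0,0,0.0,0,0,0,0.065,0,0,0.0,0,0,0,0.077,0,0,0.0,0,0,0,0.077,0,0,0.0,0,0,0,0.077,0,-0.015,0.0,0,0,0,0.077,0,-0.03,0.0,0,0,0,0.077,0,-0.045,0.0,0,0,0,0.077,0,-0.045,0.0]}}

```text
time_s: 30.55
tcp_pos: [0.6505, 0.2318, 0.2842]
ee_rot: [[0.009, 0.001, 1.0], [0.003, 1.0, -0.001], [-1.0, 0.003, 0.009]]
wrist_force: [2.3, 0.5, 1.6]
gripper_width: 0.008
```

Run:
```python
from h import *
s=st(); im=cap("side","s17",(150,50,350,250),3)
```

```text
30.55 tcp [0.6505, 0.2318, 0.2842] F [2.3, 0.5, 1.6] w 0.7
```

View pics/s17.png

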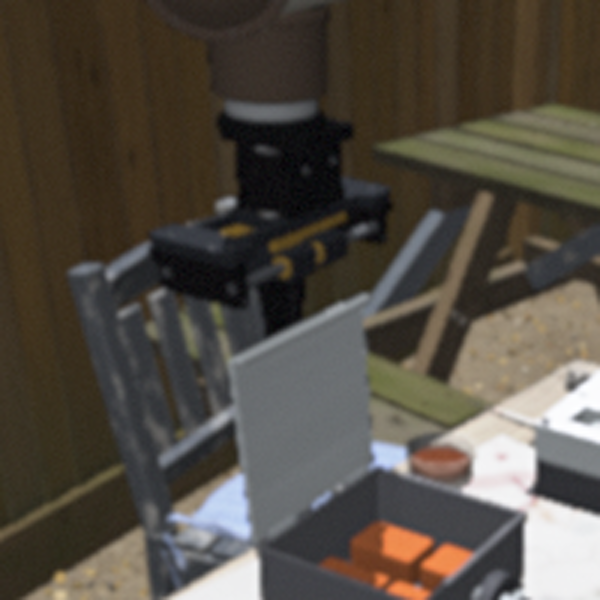

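Emit:
{"name": "move_arm", "arguments": {"increments": [0,0,0,-0.004,0,-0.012,0.0,0,0,0,-0.005,0,-0.025,0.0,0,0,0,-0.005,0,-0.037,0.0,0,0,0,-0.004,0,-0.047,0.0,0,0,0,-0.001,0,-0.058,0.0,0,0,0,0.003,0,-0.069,0.0,0,0,0,0.008,0,-0.079,0.0,0,0,0,0.015,0,-0.089,0.0,0,0,0,0.021,0,-0.098,0.0,0,0,0,0.028,0,-0.107,0.0,0,0,0,0.036,0,-0.114,0.0,0,0,0,0.044,0,-0.121,0.0]}}

```text
time_s: 31.6
tcp_pos: [0.5334, 0.2332, 0.2386]
ee_rot: [[0.012, 0.002, 1.0], [0.005, 1.0, -0.002], [-1.0, 0.005, 0.011]]
wrist_force: [7.6, -1.0, 2.9]
gripper_width: 0.008
```

Run:
```python
from h import *
s=st();print(np.round(s["ee_rot"],3)); im=cap("side","s18",(150,50,350,250),3)
```

```text
31.6 tcp [0.5334, 0.2332, 0.2386] F [7.6, -1.0, 2.9] w 0.7
[[ 0.012  0.002  1.   ]
 [ 0.005  1.    -0.002]
 [-1.     0.005  0.011]]
```

View pics/s18.png

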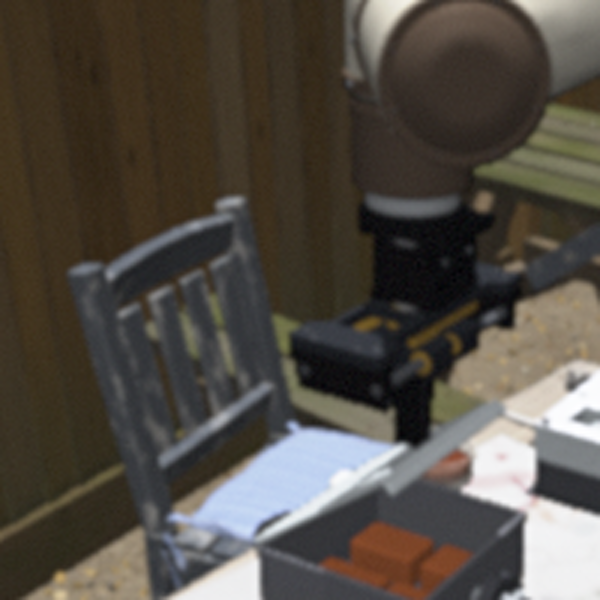

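Emit:
{"name": "move_arm", "arguments": {"increments": [0,0,0,0.009,0,-0.008,0.0,0,0,0,0.019,0,-0.013,0.0,0,0,0,0.029,0,-0.018,0.0,0,0,0,0.04,0,-0.022,0.0,0,0,0,0.05,0,-0.025,0.0,0,0,0,0.06,0,-0.026,0.0,0,0,0,0.068,0,-0.027,0.0,0,0,0,0.073,0,-0.027,0.0,0,0,0,0.076,0,-0.027,0.0,0,0,0,0.076,0,-0.027,0.0]}}

```text
time_s: 32.48
tcp_pos: [0.5049, 0.2345, 0.1632]
ee_rot: [[0.007, 0.001, 1.0], [0.005, 1.0, -0.001], [-1.0, 0.005, 0.007]]
wrist_force: [-1.9, 2.8, 12.0]
gripper_width: 0.004
```

Run:
```python
from h import *
s=st();print(np.round(s["ee_rot"],3)); im=cap("side","s19",(180,80,380,300),2.7)
```

```text
32.48 tcp [0.5049, 0.2345, 0.1632] F [-1.9, 2.8, 12.0] w 0.3
[[ 0.007  0.001  1.   ]
 [ 0.005  1.    -0.001]
 [-1.     0.005  0.007]]
```

View pics/s19.png

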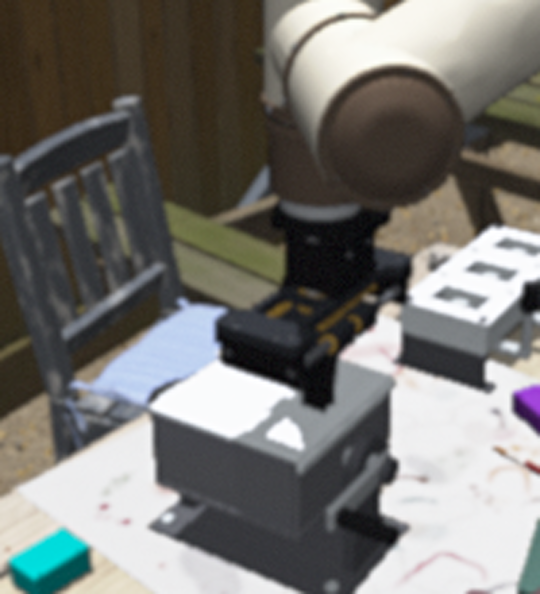

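Emit:
{"name": "move_arm", "arguments": {"increments": [0,0,0,0.002,0,0,0.0,0,0,0,0.004,0,0,0.0,0,0,0,0.004,0,0,0.0,0,0,0,0.004,0,0,0.0]}}

```text
time_s: 32.87
tcp_pos: [0.505, 0.2346, 0.1629]
ee_rot: [[0.009, -0.0, 1.0], [0.005, 1.0, 0.0], [-1.0, 0.005, 0.009]]
wrist_force: [-9.0, 2.5, 28.6]
gripper_width: 0.001
```

Emit:
{"name": "move_arm", "arguments": {"increments": [0,0,0,-0.03,0,0,0.0,0,0,0,-0.07,0,0,0.05,0,0,0,-0.08,0.02,-0.03,0.05,0,0,0,-0.08,0.05,-0.06,0.05,0,0,0,-0.08,0.074,-0.09,0.05,0,0,0,-0.08,0.074,-0.095,0.05,0,0,0,-0.08,0.074,-0.095,0.05,0,0,0,-0.08,0.074,-0.095,0.05,0,0,0,-0.08,0.074,-0.095,0.05]}}

```text
time_s: 33.62
tcp_pos: [0.4085, 0.3058, 0.2349]
ee_rot: [[0.0, 0.003, 1.0], [-0.0, 1.0, -0.003], [-1.0, -0.0, 0.0]]
wrist_force: [1.2, -0.0, 0.4]
gripper_width: 0.513
```

Run:
```python
from h import *
s=st();print(np.round(s["ee_rot"],3)); im=cap("side","s20",(180,80,380,300),2.7); im=cap("top","t20",(170,120,320,290),3.5)
```

```text
33.62 tcp [0.4085, 0.3058, 0.2349] F [1.2, -0.0, 0.4] w 44.6
[[ 0.     0.003  1.   ]
 [-0.     1.    -0.003]
 [-1.    -0.     0.   ]]
```

View pics/s20.png

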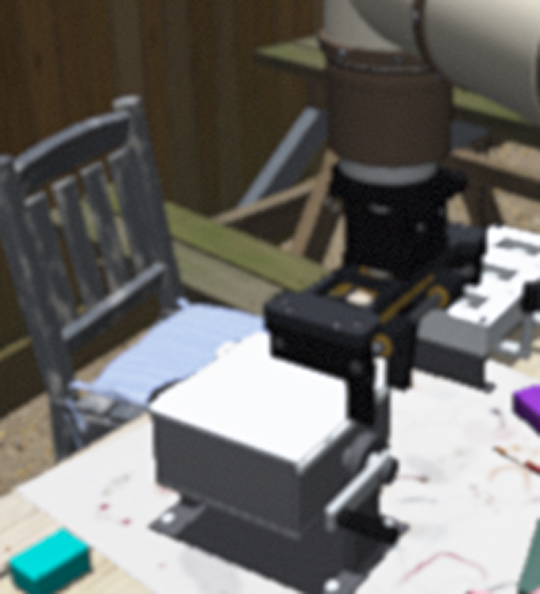

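View pics/t20.png

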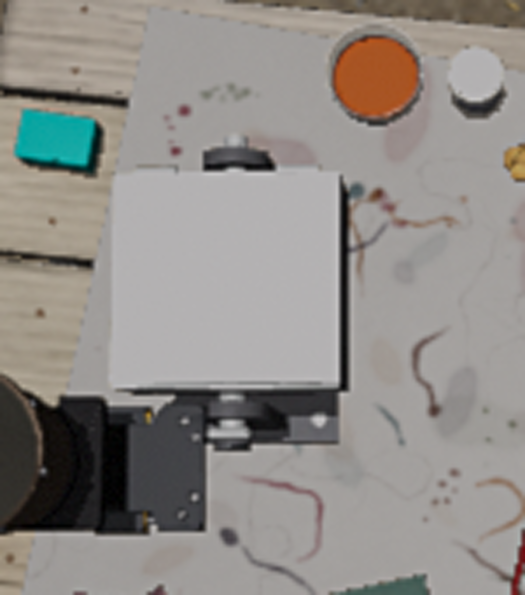

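Run:
```python
from h import *
for u in [(112,172),(340,172),(343,387),(110,387)]: print(np.round(onz("top",(170+u[0]/3.5,120+u[1]/3.5),.155),4))
```

```text
[0.6236 0.313  0.155 ]
[0.6212 0.1524 0.155 ]
[0.47   0.1499 0.155 ]
[0.472  0.3109 0.155 ]
```

Emit:
{"name": "move_arm", "arguments": {"increments": [0,0,0,0.03,0.002,0,0.05,0,0,0,0.06,0.002,0,0.05,0,0,0,0.09,0.002,0,0.05,0,0,0,0.115,0.002,0,0.05,0,0,0,0.134,0.002,0,0.05,0,0,0,0.134,0.002,0,0.05,0,0,0,0.134,0.002,0,0.05]}}

```text
time_s: 34.3
tcp_pos: [0.4085, 0.3073, 0.0999]
ee_rot: [[-0.001, 0.004, 1.0], [-0.002, 1.0, -0.004], [-1.0, -0.002, -0.001]]
wrist_force: [-0.2, 0.5, 0.7]
gripper_width: 0.577
```

Run:
```python
from h import *
s=st(); im=cap("side","s21",(240,180,380,300),5)
```

```text
34.3 tcp [0.4085, 0.3073, 0.0999] F [-0.2, 0.5, 0.7] w 50.2
```

View pics/s21.png

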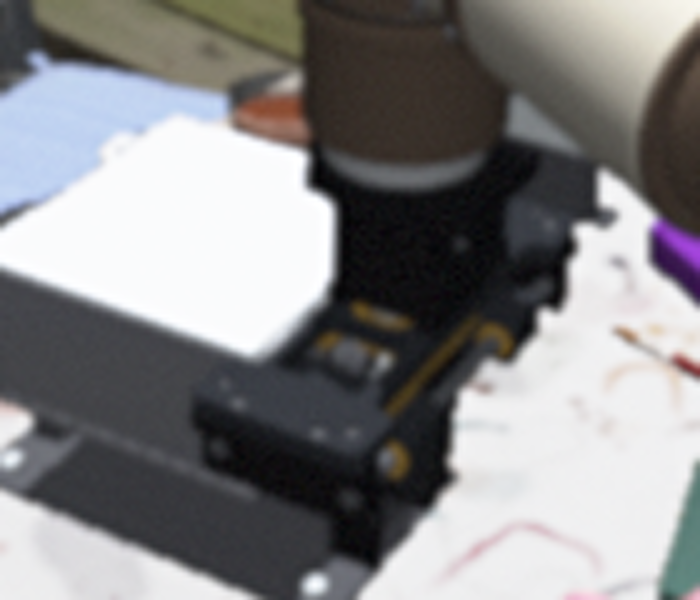

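Emit:
{"name": "move_arm", "arguments": {"increments": [0,0,0,0,0,0,0.0,0,0,0,0,0,0,0.0,0,0,0,0,0,0,0.0,0,0,0,0,0,0,0.0,0,0,0,0,0,0,0.0,0,0,0,0,0,0,0.0,0,0,0,0,0,0,0.0,0,0,0,0,0,0,0.0,0,0,0,0,0,0,0.0]}}

```text
time_s: 35.1
tcp_pos: [0.408, 0.3084, 0.1008]
ee_rot: [[0.0, 0.002, 1.0], [0.0, 1.0, -0.002], [-1.0, 0.0, 0.0]]
wrist_force: [-1.0, 0.1, 2.1]
gripper_width: 0.17
```

Emit:
{"name": "move_arm", "arguments": {"increments": [0,0,0,-0.008,-0.0004,0,0.0,0,0,0,-0.0156,-0.0016,0,0.0,0,0,0,-0.023,-0.0037,0,0.0,0,0,0,-0.0305,-0.0065,0,0.0,0,0,0,-0.0375,-0.01,0,0.0,0,0,0,-0.0375,-0.01,0,0.0]}}

```text
time_s: 35.6
tcp_pos: [0.408, 0.2987, 0.1399]
ee_rot: [[0.001, 0.003, 1.0], [0.003, 1.0, -0.003], [-1.0, 0.003, 0.001]]
wrist_force: [-3.2, 3.2, 2.1]
gripper_width: 0.171
```

Run:
```python
from h import *
s=st();print(np.round(s["ee_rot"],3), np.round(s["moment"],2)); im=cap("side","s22",(200,120,380,300),4)
```

```text
35.6 tcp [0.408, 0.2987, 0.1399] F [-3.2, 3.2, 2.1] w 14.9
[[ 0.001  0.003  1.   ]
 [ 0.003  1.    -0.003]
 [-1.     0.003  0.001]] [1.21 0.93 0.02]
```

View pics/s22.png

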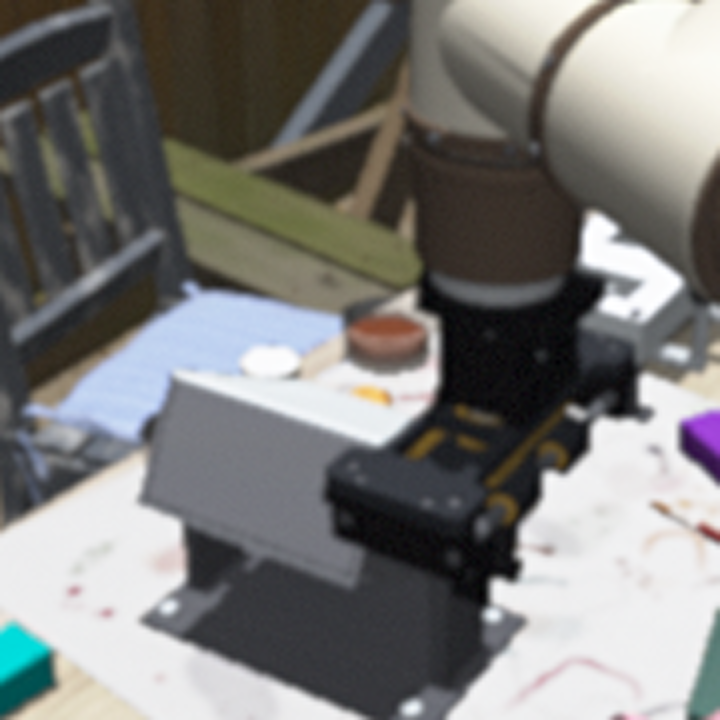

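Emit:
{"name": "move_arm", "arguments": {"increments": [0,0,0,-0.0082,-0.0055,0,0.0,0,0,0,-0.0155,-0.012,0,0.0,0,0,0,-0.022,-0.0193,0,0.0,0,0,0,-0.0275,-0.0275,0,0.0,0,0,0,-0.0318,-0.0363,0,0.0,0,0,0,-0.0349,-0.0456,0,0.0,0,0,0,-0.0369,-0.0552,0,0.0,0,0,0,-0.0375,-0.065,0,0.0,0,0,0,-0.0375,-0.065,0,0.0]}}

```text
time_s: 36.4
tcp_pos: [0.4098, 0.2372, 0.1809]
ee_rot: [[0.009, 0.001, 1.0], [0.011, 1.0, -0.001], [-1.0, 0.011, 0.009]]
wrist_force: [-8.5, 9.7, 16.2]
gripper_width: 0.173
```

Run:
```python
from h import *
s=st();print(np.round(s["ee_rot"],3), np.round(s["moment"],2)); im=cap("side","s23",(200,120,380,300),4)
```

```text
36.4 tcp [0.4098, 0.2372, 0.1809] F [-8.5, 9.7, 16.2] w 15.1
[[ 0.009  0.001  1.   ]
 [ 0.011  1.    -0.001]
 [-1.     0.011  0.009]] [3.1  2.42 0.04]
```

View pics/s23.png

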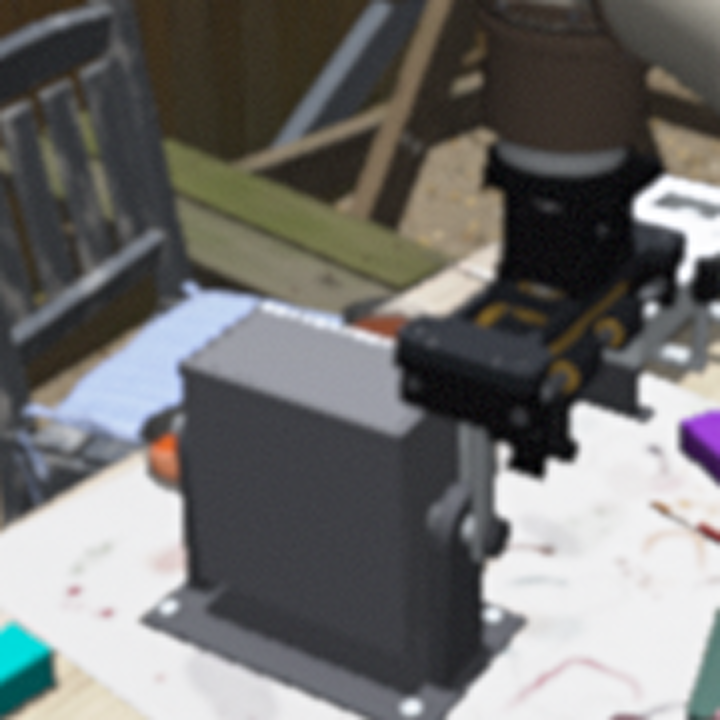

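Run:
```python
from h import *
print(proj("side",(.726,.141,.03)),proj("side",(.726,.141,.038)), 200+165/4,120+455/4)
```

```text
[248.23485786 229.1025252 ] [248.07523843 226.73212411] 241.25 233.75
```

Emit:
{"name": "move_arm", "arguments": {"increments": [0,0,0,-0.003,-0.005,-0.001,0.0,0,0,0,-0.002,-0.01,-0.001,0.0,0,0,0,0,-0.02,-0.001,0.0,0,0,0,0.003,-0.029,-0.001,0.0,0,0,0,0.007,-0.038,-0.001,0.0,0,0,0,0.007,-0.038,-0.001,0.0]}}

```text
time_s: 36.95
tcp_pos: [0.4096, 0.1978, 0.1718]
ee_rot: [[0.009, 0.001, 1.0], [0.008, 1.0, -0.002], [-1.0, 0.008, 0.009]]
wrist_force: [2.1, 6.3, 3.4]
gripper_width: 0.176
```

Run:
```python
from h import *
s=st();print(np.round(s["ee_rot"],3), np.round(s["moment"],2)); im=cap("side","s24",(200,120,380,300),4)
```

```text
36.95 tcp [0.4096, 0.1978, 0.1718] F [2.1, 6.3, 3.4] w 15.3
[[ 0.009  0.001  1.   ]
 [ 0.008  1.    -0.002]
 [-1.     0.008  0.009]] [ 2.1  -0.55  0.02]
```

View pics/s24.png

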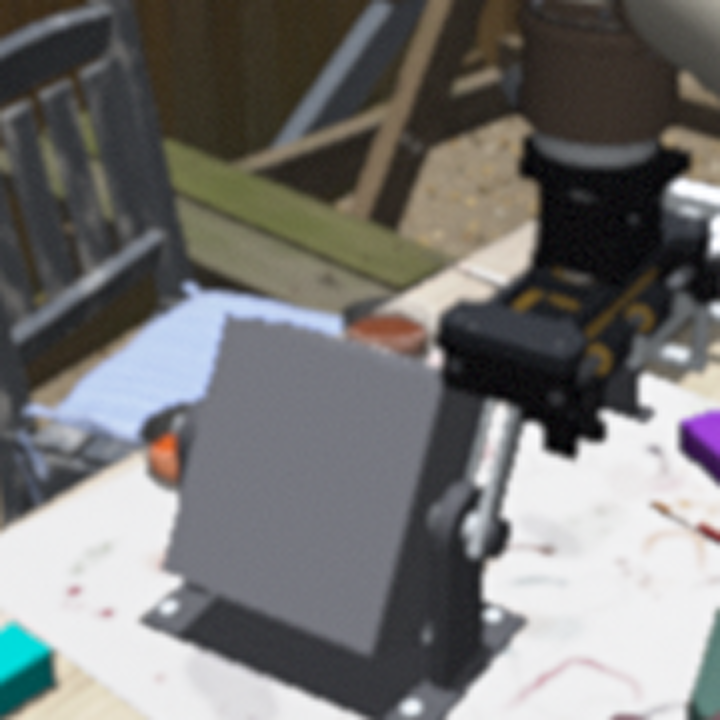

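Emit:
{"name": "move_arm", "arguments": {"increments": [0,0,0,0.006,-0.01,0,0.0,0,0,0,0.0125,-0.017,0,0.0,0,0,0,0.02,-0.0236,0,0.0,0,0,0,0.028,-0.029,0,0.0,0,0,0,0.037,-0.0334,0,0.0,0,0,0,0.046,-0.0365,0,0.0,0,0,0,0.0557,-0.0385,0,0.0,0,0,0,0.0655,-0.039,0,0.0,0,0,0,0.069,-0.039,0,0.0,0,0,0,0.069,-0.039,0,0.0]}}

```text
time_s: 37.83
tcp_pos: [0.4095, 0.1585, 0.1016]
ee_rot: [[0.007, 0.0, 1.0], [0.004, 1.0, -0.001], [-1.0, 0.004, 0.007]]
wrist_force: [2.3, 5.1, 0.8]
gripper_width: 0.172
```

Run:
```python
from h import *
s=st();print(np.round(s["ee_rot"],3), np.round(s["moment"],2)); im=cap("side","s25",(200,120,380,300),4)
im=cap("top","t25",(170,120,320,290),3.5)
```

```text
37.83 tcp [0.4095, 0.1585, 0.1016] F [2.3, 5.1, 0.8] w 14.9
[[ 0.007  0.     1.   ]
 [ 0.004  1.    -0.001]
 [-1.     0.004  0.007]] [ 1.55 -0.86  0.06]
```

View pics/s25.png

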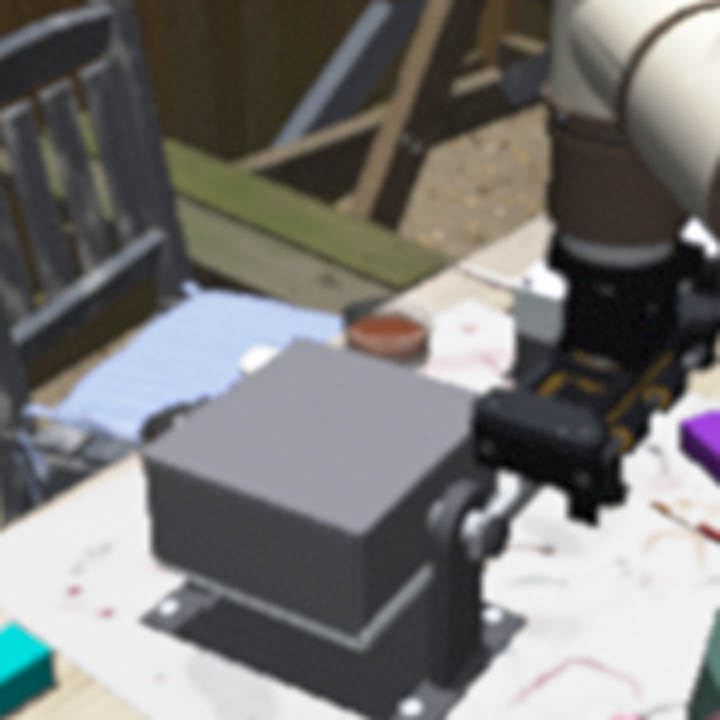

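View pics/t25.png

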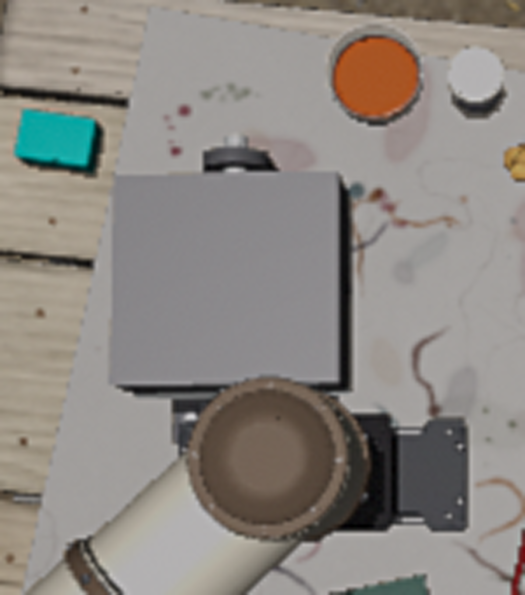

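Emit:
{"name": "move_arm", "arguments": {"increments": [0,0,0,0.003,0.001,0,0.0,0,0,0,0.006,0.001,0,0.0,0,0,0,0.008,0.001,0,0.0,0,0,0,0.008,0.001,0,0.0]}}

```text
time_s: 38.27
tcp_pos: [0.4103, 0.1585, 0.0971]
ee_rot: [[0.008, -0.002, 1.0], [0.002, 1.0, 0.002], [-1.0, 0.002, 0.008]]
wrist_force: [-2.8, -2.4, 28.7]
gripper_width: 0.172
```

Run:
```python
from h import *
s=st();im=cap("side","s26",(200,160,360,300),5)
```

```text
38.27 tcp [0.4103, 0.1585, 0.0971] F [-2.8, -2.4, 28.7] w 15.0
```

View pics/s26.png

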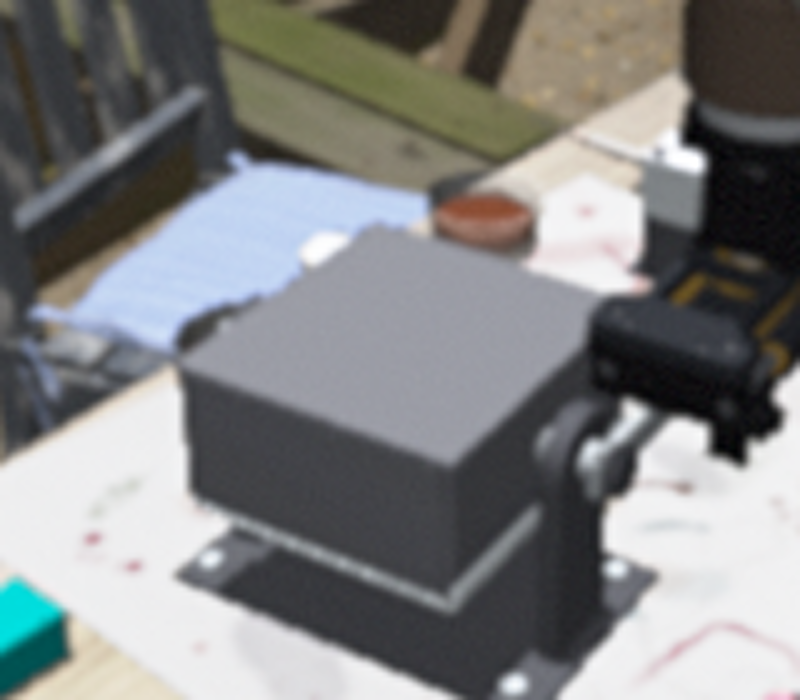

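Emit:
{"name": "move_arm", "arguments": {"increments": [0,0,0,-0.014,0.0006,0,0.0,0,0,0,-0.0237,0.0026,0,0.0,0,0,0,-0.0332,0.0057,0,0.0,0,0,0,-0.0422,0.01,0,0.0,0,0,0,-0.0507,0.0155,0,0.0,0,0,0,-0.0583,0.022,0,0.0,0,0,0,-0.065,0.0293,0,0.0,0,0,0,-0.071,0.0375,0,0.0,0,0,0,-0.0755,0.0463,0,0.0,0,0,0,-0.079,0.0556,0,0.0,0,0,0,-0.0813,0.0652,0,0.0,0,0,0,-0.082,0.075,0,0.0]}}

```text
time_s: 39.32
tcp_pos: [0.4089, 0.2291, 0.1741]
ee_rot: [[0.003, 0.001, 1.0], [-0.008, 1.0, -0.001], [-1.0, -0.008, 0.003]]
wrist_force: [11.7, -9.8, 0.6]
gripper_width: 0.17
```

Run:
```python
from h import *
s=st();im=cap("side","s27",(200,120,380,300),4)
```

```text
39.32 tcp [0.4089, 0.2291, 0.1741] F [11.7, -9.8, 0.6] w 14.8
```

View pics/s27.png

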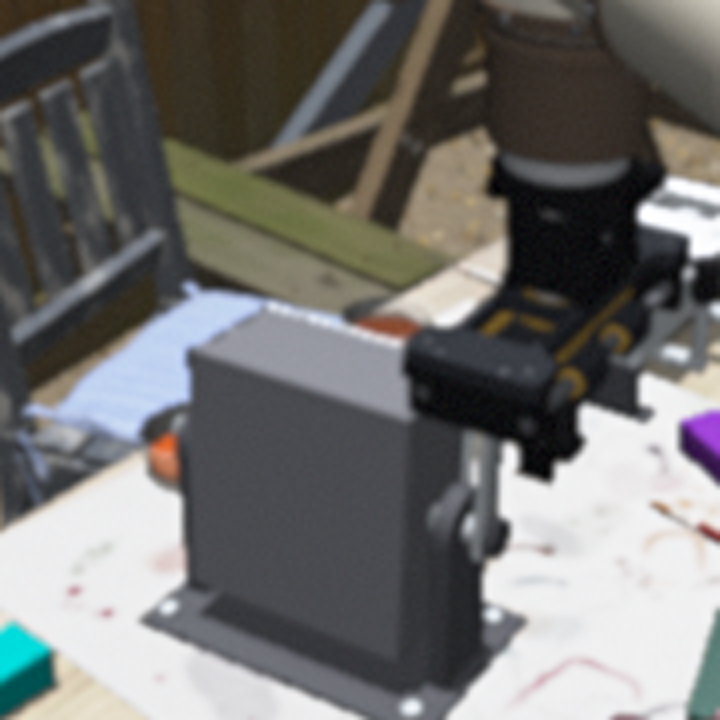

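Emit:
{"name": "move_arm", "arguments": {"increments": [0,0,0,0.0006,0.01,0.002,0.0,0,0,0,0.0026,0.0194,0.002,0.0,0,0,0,0.0057,0.0287,0.002,0.0,0,0,0,0.01,0.0375,0.002,0.0,0,0,0,0.0155,0.0457,0.002,0.0,0,0,0,0.022,0.053,0.002,0.0,0,0,0,0.0293,0.0595,0.002,0.0,0,0,0,0.0375,0.065,0.002,0.0,0,0,0,0.0463,0.0693,0.002,0.0,0,0,0,0.0556,0.0724,0.002,0.0,0,0,0,0.0652,0.0744,0.002,0.0,0,0,0,0.075,0.075,0.002,0.0]}}

```text
time_s: 40.37
tcp_pos: [0.4091, 0.3074, 0.1007]
ee_rot: [[0.001, 0.001, 1.0], [-0.0, 1.0, -0.001], [-1.0, -0.0, 0.001]]
wrist_force: [-7.9, 4.1, 12.3]
gripper_width: 0.156
```

Emit:
{"name": "move_arm", "arguments": {"increments": [0,0,0,0.004,0,0,0.0,0,0,0,0.008,0,0,0.0,0,0,0,0.011,0,0,0.0,0,0,0,0.011,0,0,0.0]}}

```text
time_s: 40.7
tcp_pos: [0.4091, 0.3084, 0.0894]
ee_rot: [[0.001, 0.0, 1.0], [0.001, 1.0, -0.0], [-1.0, 0.001, 0.001]]
wrist_force: [-5.2, 4.8, 6.0]
gripper_width: 0.158
```

Run:
```python
from h import *
s=st();im=cap("side","s28",(200,120,380,300),4)
```

```text
40.7 tcp [0.4091, 0.3084, 0.0894] F [-5.2, 4.8, 6.0] w 13.8
```

View pics/s28.png

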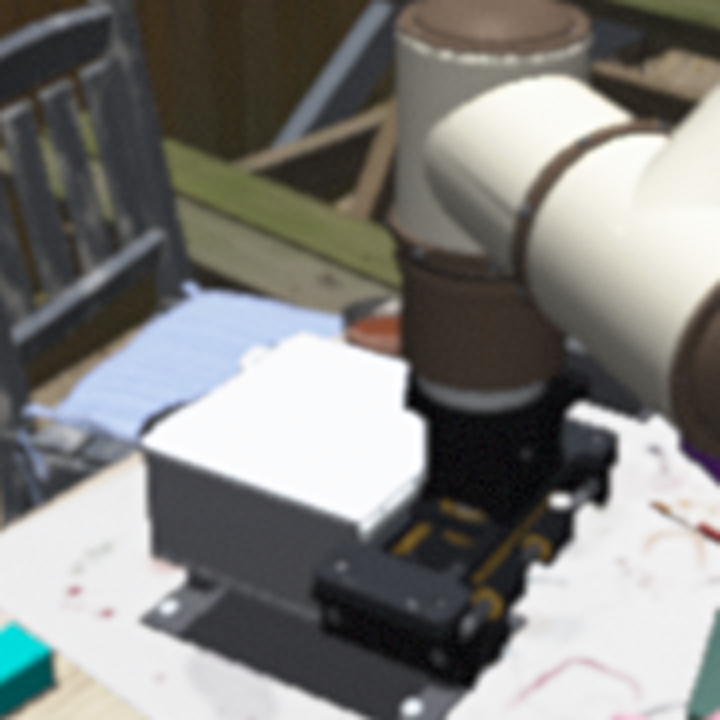

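Emit:
{"name": "move_arm", "arguments": {"increments": [0,0,0,-0.003,0,0,0.05,0,0,0,-0.003,0,0,0.05,0,0,0,-0.003,0,0,0.05,0,0,0,-0.003,0,0,0.05,0,0,0,-0.003,0,0,0.05,0,0,0,-0.035,0,0,0.05,0,0,0,-0.07,0,0,0.05,0,0,0,-0.09,0,0,0.05,0,0,0,-0.09,0,0,0.0,0,0,0,-0.09,0,0,0.0,0,0,0,-0.09,0,0,0.0,0,0,0,-0.09,0,0,0.0]}}

```text
time_s: 41.75
tcp_pos: [0.4083, 0.3063, 0.1761]
ee_rot: [[-0.002, 0.003, 1.0], [-0.003, 1.0, -0.003], [-1.0, -0.003, -0.002]]
wrist_force: [0.3, 0.8, 0.2]
gripper_width: 0.356
```

Run:
```python
from h import *
s=st();im=cap("side","s29",(180,80,380,300),2.7); t=cap("top","t29",(170,120,320,290),3.5)
```

```text
41.75 tcp [0.4083, 0.3063, 0.1761] F [0.3, 0.8, 0.2] w 31.0
```

View pics/s29.png

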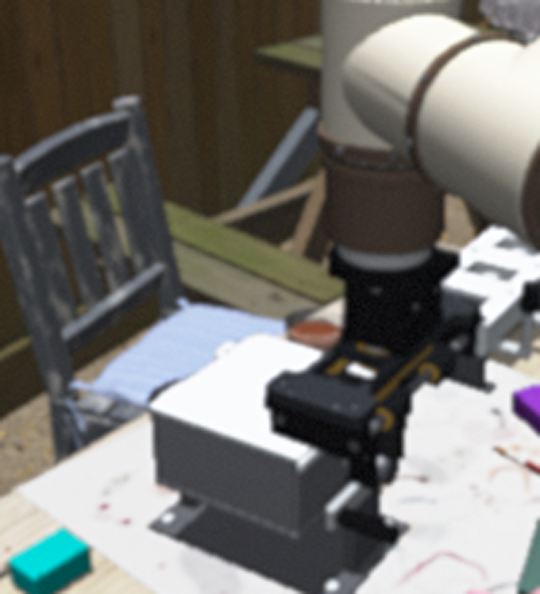

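View pics/t29.png

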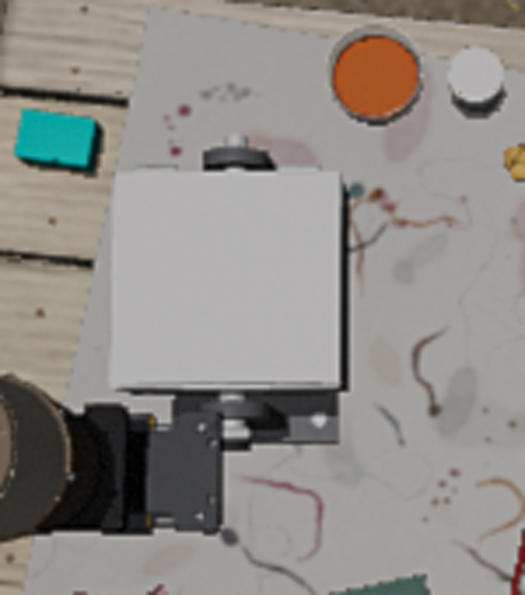

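Emit:
{"name": "move_arm", "arguments": {"increments": [0,0,0,0,0,0,0.0,0,0,0,0,0,0,0.0,0,0,0,0,0,0,0.0,0,0,0,0,0,0,0.0,0,0,0,0.02,0,0,0.0,0,0,0,0.035,0,0,0.0,0,0,0,0.044,0,0,0.0,0,0,0,0.048,0,0,0.0,0,0,0,0.051,0,0,0.0,0,0,0,0.053,0,0,0.0,0,0,0,0.053,0,0,0.0]}}

```text
time_s: 42.77
tcp_pos: [0.4085, 0.3068, 0.128]
ee_rot: [[-0.0, 0.001, 1.0], [-0.001, 1.0, -0.001], [-1.0, -0.001, -0.0]]
wrist_force: [-8.9, -4.0, 19.6]
gripper_width: 0.002
```

Emit:
{"name": "move_arm", "arguments": {"increments": [0,0,0,-0.03,0,0,0.0,0,0,0,-0.065,0,0,0.0,0,0,0,-0.085,-0.01,0.02,0.0,0,0,0,-0.085,-0.04,0.05,0.0,0,0,0,-0.085,-0.073,0.085,0.0,0,0,0,-0.085,-0.073,0.094,0.0,0,0,0,-0.085,-0.073,0.094,0.0,0,0,0,-0.06,-0.073,0.094,0.0,0,0,0,-0.045,-0.073,0.094,0.0,0,0,0,-0.04,-0.073,0.094,0.0,0,0,0,-0.037,-0.073,0.094,0.0,0,0,0,-0.037,-0.073,0.094,0.0]}}

```text
time_s: 43.77
tcp_pos: [0.502, 0.2339, 0.1633]
ee_rot: [[-0.0, 0.001, 1.0], [-0.001, 1.0, -0.001], [-1.0, -0.001, -0.0]]
wrist_force: [-3.2, -1.8, 4.5]
gripper_width: 0.001
```

Emit:
{"name": "move_arm", "arguments": {"increments": [0,0,0,0.003,0,0,0.0,0,0,0,0.003,0,0,0.0,0,0,0,0.003,0,0,0.0]}}

```text
time_s: 44.02
tcp_pos: [0.502, 0.234, 0.1631]
ee_rot: [[0.001, 0.0, 1.0], [-0.001, 1.0, -0.0], [-1.0, -0.001, 0.001]]
wrist_force: [-8.7, -3.1, 17.4]
gripper_width: 0.004
```

Emit:
{"name": "move_arm", "arguments": {"increments": [0,0,0,-0.03,0,0,0.0,0,0,0,-0.065,0,0,0.0,0,0,0,-0.1,-0.03,0,0.0,0,0,0,-0.13,-0.07,-0.01,0.0,0,0,0,-0.13,-0.11,-0.03,0.0,0,0,0,-0.13,-0.15,-0.05,0.0,0,0,0,-0.13,-0.19,-0.07,0.0,0,0,0,-0.13,-0.23,-0.09,0.0,0,0,0,-0.13,-0.27,-0.1,0.0,0,0,0,-0.13,-0.31,-0.1,0.0,0,0,0,-0.13,-0.35,-0.1,0.0,0,0,0,-0.13,-0.35,-0.1,0.0]}}

```text
time_s: 45.02
tcp_pos: [0.4008, -0.1184, 0.2899]
ee_rot: [[0.002, 0.004, 1.0], [-0.001, 1.0, -0.004], [-1.0, -0.001, 0.002]]
wrist_force: [-0.3, -0.3, 0.4]
gripper_width: 0.004
```

Run:
```python
from h import *
s=st();cap("side","s30"); t=cap("top","t30"); cv2.imwrite("pics/t30c.png",cv2.resize(t[120:290,150:300],None,fx=3.5,fy=3.5,interpolation=cv2.INTER_CUBIC))
```

```text
45.02 tcp [0.4008, -0.1184, 0.2899] F [-0.3, -0.3, 0.4] w 0.4
```

View pics/s30.png

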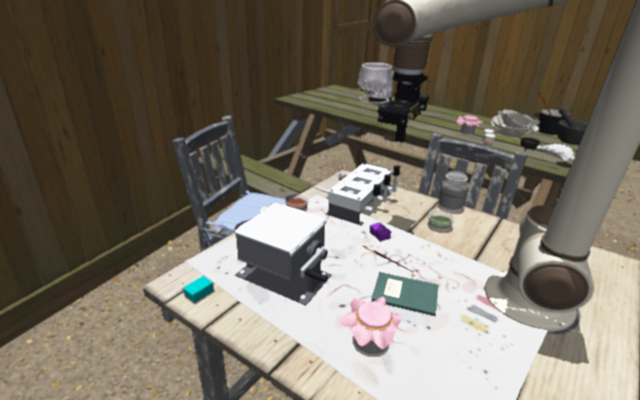

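View pics/t30.png

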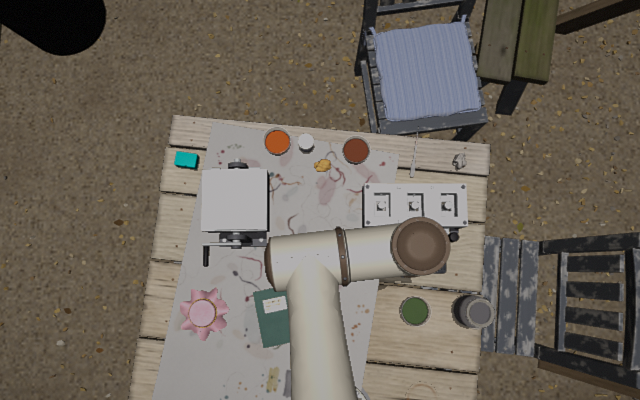

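Run:
```python
from station import r
print(r.finish_job())
```

```text
the job is handed in; nothing more can be done
None
```

The job is done and handed in at about 45 s. All four blocks are in the box, which is upright with its lid shut.

- **Blocks:** All three pockets held a block. I lifted each rod to its stop by its knob, then moved those three blocks and the loose one into the box. A top view before shutting showed all four lying flat inside.
- **Lid:** I pushed it shut from behind and pressed it down. It did not move under about 28 N.
- **Turning:** I cranked the box over until it resisted about 29 N at the upside-down stop, with the lid closed in the picture. Then I cranked it back.
- **Slip on the way back:** Near upright the fingers slid down the crank pin, so I let go and pressed the pin from above. It resisted about 20 N at the pin height expected for the upright stop. Pressing the lid again found it at the same shut height as before.
- **Last pictures:** They show the box shut and upright, the pockets empty and no terracotta block outside the box. The dish, the stone and the purple and turquoise look-alikes are in the same places as at the start. The blocks cannot be seen inside the shut box; that they are there rests on the earlier top view and none being seen outside.

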